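# Change-over of a vacuum filter manifold

### The job

Get the vacuum filter manifold ready for the next batch: tip the spent cartridges out of the scoop tray into the waste bin without touching them with the gripper, stand the empty tray back on its mat, and push every filter sleeve fully home on a port of its own size, large on large and small on small. Only when all of that is done, throw the vacuum lever fully over, away from the robot. Leave the bottle and the beaker where they stand.

Things in the scene. Friction and masses are not known exactly. Their poses are not given: they have to be found in the camera images.
- manifold: Vacuum filter manifold fixed to the bench: aluminium block 100 (x) x 420 (y) mm, its flat top (deck) 40 mm above the bench. Origin: centre of its footprint, at bench height; x away from the robot, z up. Four ports in a row on the deck at y = -90, -5, 80 and 165 mm, sizes in any order; the valve lever at y = -175 mm.
- port_l1: Large port: fixed upright steel spigot on the manifold's deck, 44 mm in diameter, 36 mm tall, the top 10 mm tapering to 32 mm. Origin: centre of its foot, at deck height (40 mm above the bench); z up.
- port_l2: Large port: fixed upright steel spigot on the manifold's deck, 44 mm in diameter, 36 mm tall, the top 10 mm tapering to 32 mm. Origin: centre of its foot, at deck height (40 mm above the bench); z up.
- port_s1: Small port: fixed upright steel spigot on the manifold's deck, 32 mm in diameter, 36 mm tall, the top 10 mm tapering to 20 mm. Origin: centre of its foot, at deck height (40 mm above the bench); z up.
- port_s2: Small port: fixed upright steel spigot on the manifold's deck, 32 mm in diameter, 36 mm tall, the top 10 mm tapering to 20 mm. Origin: centre of its foot, at deck height (40 mm above the bench); z up.
- sleeve_l1: Large filter sleeve: white rigid plastic tube, open at both ends, 60 mm outside, 47 mm bore, 80 mm tall, about 0.14 kg, standing upright on the bench. Origin: centre of its lower end; z up along the tube. Fits either large port with 1.5 mm of play all round; may be absent.
- sleeve_l2: Large filter sleeve: white rigid plastic tube, open at both ends, 60 mm outside, 47 mm bore, 80 mm tall, about 0.14 kg, standing upright on the bench. Origin: centre of its lower end; z up along the tube. Fits either large port with 1.5 mm of play all round; may be absent.
- sleeve_s1: Small filter sleeve: white rigid plastic tube, open at both ends, 48 mm outside, 35 mm bore, 62 mm tall, about 0.09 kg, standing upright on the bench. Origin: centre of its lower end; z up along the tube. Fits either small port with 1.5 mm of play all round; may be absent.
- sleeve_s2: Small filter sleeve: white rigid plastic tube, open at both ends, 48 mm outside, 35 mm bore, 62 mm tall, about 0.09 kg, standing upright on the bench. Origin: centre of its lower end; z up along the tube. Fits either small port with 1.5 mm of play all round; may be absent.
- tray: White plastic scoop tray, loose, 170 (x) x 120 (y) mm, walls 40 mm high, 4 mm thick, at both sides and the +x end; the -x end is open (the mouth). 0.22 kg. A carrying bar bridges its middle. Origin: centre of its underside; z up. It stands on the mat, mouth roughly towards the robot. Slick: its contents slide at a slope of about 25 degrees.
- tray_bar (a point): Centre of the tray's carrying bar, 89 mm above the tray's underside, straight over its origin; axes as the tray's. The bar runs along the tray's y from side to side (120 mm), 16 mm thick in x, 30 mm tall.
- mat: Black rubber mat on the bench, 190 (x) x 140 (y) x 3 mm, fixed: the tray's place. Origin: centre of its underside.
- cart1: Spent filter cartridge: grey plastic block 60 x 30 x 24 mm, 0.035 kg, lying in the tray. Origin: centre of its underside. May be absent.
- cart2: Spent filter cartridge: grey plastic block 60 x 30 x 24 mm, 0.035 kg, lying in the tray. Origin: centre of its underside. May be absent.
- cart3: Spent filter cartridge: grey plastic block 60 x 30 x 24 mm, 0.035 kg, lying in the tray. Origin: centre of its underside. May be absent.
- cart4: Spent filter cartridge: grey plastic block 60 x 30 x 24 mm, 0.035 kg, lying in the tray. Origin: centre of its underside. May be absent.
- cart5: Spent filter cartridge: grey plastic block 60 x 30 x 24 mm, 0.035 kg, lying in the tray. Origin: centre of its underside. May be absent.
- bin: Grey open waste bin fixed to the bench, 160 (x) x 200 (y) mm outside, 110 mm tall, walls and floor 5 mm. Origin: centre of its underside; z up.
- valve (a joint): Vacuum valve lever at the manifold's right-hand end: 0 to 1.0 rad. Near 0 (shut) it leans towards the robot (the manifold's -x), at 1.0 (open) it leans away (+x). It turns about the manifold's y axis at 62 mm above the bench, needs about 1 N at the tip and stays where it is left.
- valve_tip (a point): Centre of the 26 mm black ball at the end of the valve lever, 80 mm from the lever's pivot; 132 mm above the bench when shut, 142 mm upright.
- bottle: Bystander: amber reagent bottle, 56 mm wide, 130 mm tall, upright. Origin: centre of its underside.
- beaker: Bystander: glass beaker, 70 mm wide, 85 mm tall, upright. Origin: centre of its underside.
Mind the look-alikes: they are no part of the job. What is shaped like the tray but green or purple is not meant.

How it is judged:
By the outcome, as a careful person would: the job done as asked, in the order asked, and still so for the second after the job is handed in, with the robot touching nothing.
Of sleeve_l1, sleeve_s1, sleeve_l2, sleeve_s2 only 3 to 4 are there at a start; the rules pass over those that are not, and their reading is None.
Of cart1, cart2, cart3, cart4, cart5 only 3 to 5 are there at a start; the rules pass over those that are not, and their reading is None.
At some moment in a run one of sleeve_l1, sleeve_s1, sleeve_l2, sleeve_s2 may be knocked a few centimetres aside while the robot is not near it.
It also fails if it takes over 210 s, if anything falls off the work surface, if the arm or the gripper's body presses on something with over 40 N, if the wrist force passes 120 N, or if a joint passes its speed limit or range.

### The arm

A 7-joint arm with a two-finger parallel gripper is mounted at the origin on the work surface. World frame = base frame: x ahead of the robot, y to its left, z up, the work surface at z = 0. Lengths are in mm, angles in rad, forces in N, time in s.
With the tool pointing down it reaches from about 400 to 875 mm from the base axis. Payload 4.4 kg.
Tool frame: the origin (TCP) lies midway between the tips of the shut fingers; the grasp point (between the pads) lies 19 mm behind it; z points along the fingers, y is the line along which they close (so a half turn about z gives the same grasp; the last joint's range is limited). The gripper opens to 85 mm and grips with 20 to 120 N. Pads are 22 mm wide; open, the fingers measure 114 mm over their backs; the gripper's body (76 mm by 85 mm) begins 54 mm behind the grasp point. The pads swing forward as they close: fully open they stand 13 mm farther back than shut.
Start: joints at [1.205, 0.628, 0.038, 1.517, -0.027, 0.996, -0.02], TCP at [191.992, -621.013, 231.313] pointing down, gripper open.
Joint ranges: [-3.06, 3.06], [-0.37, 2.12], [-1.25, 1.32], [0.18, 2.47], [-1.1, 4.24], [0.23, 1.98], [-2.94, 2.94]. Speed limits (rad/s): [2.57, 2.57, 3.14, 3.14, 3.14, 3.14, 3.14].

### API

Orientations are given as [roll, pitch, yaw] about the fixed x, y, z axes, in that order (R = Rz(yaw) Ry(pitch) Rx(roll)).
In Python, from cell import ctrl gives the robot as it stands.
- The arm moves only by the shell command python3 -m handwheel 'ROWS'. ROWS is JSON, a list of rows, each a list of 3 entries, a list of its own where there are three numbers: the turn, a rotation vector about the tool's x, y, z in degrees, then the shift along the tool's x, y, z in m, then the closure, from 0 (fully open) to 1 (shut). A call has 1 to 5 rows; each row shifts and turns the commanded pose from where the row before left it, along the tool's axes as they then stand; what a row does not reach is not made up. A row lasts 1/12 s, in which the tool goes at most 41.7 mm and 7.16 degrees, less where a joint would pass 70% of its speed; a pose out of reach is approached as far as the arm can. A call is refused whole if a number of a shift passes 0.0417 or a number of a turn 7.16, either way. A call with a gripper value outside its range is refused whole. The fingers move at their own pace and stop on an object; the grip force is fixed at half the most. Time passes only in rows, so rows that do not move let the fingers close. It gives the time, the measured TCP pose, the force, the opening and the grip force at its end, in the units of the state.
- ctrl.read_state(): the state, without advancing time (a new reading comes with each control period).
- ctrl.get_image(name): name is "scene" or "top" or "wrist"; returns a dict with "pixels" (400x640x3 uint8, red, green, blue), "fx", "fy", "cx", "cy" (pixels), "pose" (4x4, takes a point from camera to world coordinates); the wrist camera has in their place "T_tool_cam" (4x4, takes a point from camera to tool coordinates, whose origin is the TCP and whose axes are the flange's). Camera axes: x right, y up, looking along -z (the intrinsics and any distortion apply to the point x, -y, -z); pixel columns grow to the right and rows downward; lengths in mm; the calibration is good to about 2 mm. A picture is of the moment at which its call begins: read the wrist's pose just before it. There is no depth.
- ctrl.finish_job(): hands the job in; it is judged then, once.
The state is a dict: "clock": time; "qpos": joint angles; "qd": joint speeds; "tau": joint torques, N m; "eef_pos": TCP position; "tool_rot": TCP orientation; "force": force on the tool from outside, world axes, zero at the start; "torque": the same for the moment, N m; "width": finger opening in mm; "gripper_force": force on a finger pad.
Only numpy, scipy, OpenCV 4.12 (cv2) and the standard library are available. Lean on these libraries where they do the work, as an engineer would, in place of code of your own. Each camera call takes 0.05 s, during which the arm holds its last target. There are 200 camera calls.

## Working session

There is one attempt and no reset: what is moved stays moved. The work goes in short steps, Python scripts to look and compute and a shell command to move; the robot and the scene stay as the last step left them, time stands still between calls to the robot, and variables do not carry over. Pictures are saved under pics/ and viewed, at most 14 in all, crops included, and the job is handed in when it is done.

```bash
mkdir -p pics; ls
cat > h.py <<'E'
import numpy as np, cv2
from cell import ctrl
from scipy.spatial.transform import Rotation as R
def shot(n,f):
    im=ctrl.get_image(n); cv2.imwrite('pics/'+f,im['pixels'][:,:,::-1]); return im
def px2w(im,u,v,z,T=None):
    T=np.array(im['pose']) if T is None else T
    d=T[:3,:3]@np.array([(u-im['cx'])/im['fx'],-(v-im['cy'])/im['fy'],-1]); o=T[:3,3]
    return o+d*(z-o[2])/d[2]
def w2px(im,p,T=None):
    T=np.array(im['pose']) if T is None else T
    q=T[:3,:3].T@(np.array(p)-T[:3,3]); return im['cx']+im['fx']*q[0]/-q[2], im['cy']-im['fy']*q[1]/-q[2]
E
python3 - <<'E'
from h import *
for n in('scene','top'):
    im=shot(n,n+'0.png'); print({k:v for k,v in im.items() if k!='pixels'})
s=ctrl.read_state(); print(s)
E
```

```text
pics
{'fx': 463.19669147375146, 'fy': 463.19669147375146, 'cx': 325.20744557138875, 'cy': 199.6612796612864, 'pose': array([[ 8.47024863e-01, -2.64270295e-01,  4.61205045e-01,
         1.12196339e+03],
       [ 5.31198990e-01,  4.52504621e-01, -7.16287095e-01,
        -1.04256495e+03],
       [-1.94040124e-02,  8.51704632e-01,  5.23662778e-01,
         8.83885162e+02],
       [ 0.00000000e+00,  0.00000000e+00,  0.00000000e+00,
         1.00000000e+00]])}
{'fx': 362.4653042146888, 'fy': 362.4653042146888, 'cx': 324.3897594625454, 'cy': 199.8484091523013, 'pose': array([[ 3.98394098e-02,  9.75550711e-01, -2.16133367e-01,
         2.70220366e+02],
       [-9.99191553e-01,  4.00626971e-02, -3.34982601e-03,
        -1.10081053e-01],
       [ 5.39096047e-03,  2.16092090e-01,  9.76358103e-01,
         1.01058229e+03],
       [ 0.00000000e+00,  0.00000000e+00,  0.00000000e+00,
         1.00000000e+00]])}
{'clock': 0.1, 'qpos': array([ 1.20521367,  0.62924427,  0.03848525,  1.51827396, -0.02701469,
        0.9963011 , -0.02000029]), 'qd': array([ 0.00022498, -0.00136237,  0.0006347 , -0.00161784,  0.00037397,
        0.00059738,  0.00165488]), 'tau': array([ 3.33465265e-03, -5.64531720e+01,  1.23053994e+00, -1.93974030e+01,
        1.12402762e-02,  5.43773873e-03, -2.18463967e-06]), 'eef_pos': array([ 191.79753397, -620.46961136,  230.48594493]), 'tool_rot': array([-3.13988527e+00,  2.83582874e-05,  2.99741511e-01]), 'force': array([ 0.2102702 , -1.11904505,  1.01056593]), 'torque': array([-0.04326964, -0.02788726,  0.02973953]), 'gripper_force': 0.0, 'width': 85.47694590019246}
```

View pics/scene0.png

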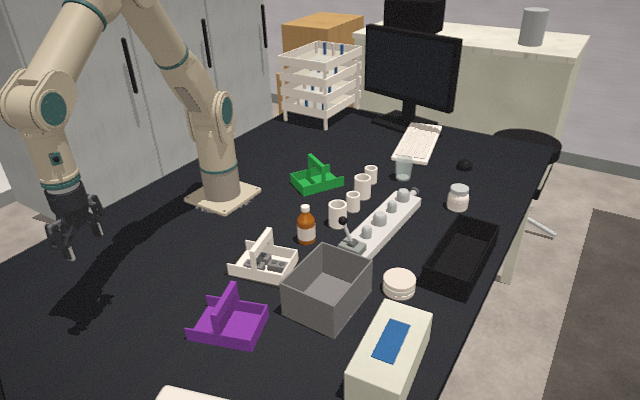

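View pics/top0.png

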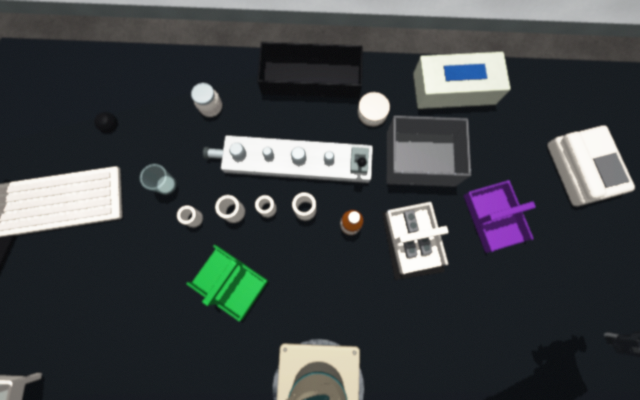

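The scene and top images show the following.
- **Trays:** the tray-shaped things in top are white (417,238), green (228,283) and purple (500,215). The white one with 3 grey cartridges, on the dark mat, is the one meant.
- **Sleeves:** four at top (189,217), (230,209), (265,206) and (304,207).
- **Ports:** at (237,150), (267,153), (298,156) and (329,157), with the lever at (361,160).
- **Other things:** bin at (428,150), bottle at (352,222), beaker at (158,180).

I'll confirm these in one enlarged crop.

Run:
```python
import cv2
im=cv2.imread('pics/top0.png')[110:285,175:480]
im=cv2.convertScaleAbs(cv2.resize(im,(793,455),interpolation=cv2.INTER_CUBIC),alpha=1.3,beta=25)
for i in range(0,793,130): # 50 px ticks
    cv2.putText(im,str(175+int(i/2.6)),(i,10),0,.35,(0,255,255),1); cv2.line(im,(i,12),(i,18),(0,255,255),1)
for j in range(0,455,65):
    cv2.putText(im,str(110+int(j/2.6)),(0,j+4),0,.35,(0,255,255),1)
cv2.imwrite('pics/crop0.png',im)
```

```text
(no output)
```

View pics/crop0.png

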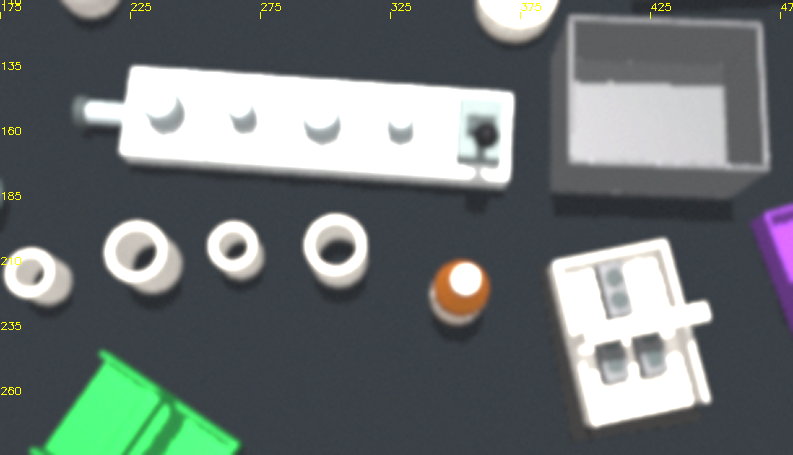

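Crop coordinates: image = (175 + cx/2.6, 110 + cy/2.6).
- **Tray:** the white tray has a wall at its far end, its mouth towards the robot, three cartridges in it, and a bar from (583,348) to (710,312). This confirms it.
- **Ports, left to right:** L (165,115), S (243,119), L (322,128), S (400,131).
- **Sleeves:** S (30,274), L (135,252), S (233,246), L (335,246).

```bash
cat >> h.py <<'E'
def tocmd(target,yaw=None,s=None):
    """shift in tool axes (m) and yaw turn about tool z (deg), tool pointing down"""
    s=s or ctrl.read_state(); M=R.from_euler('xyz',s['tool_rot']).as_matrix()
    d=M.T@(np.array(target)-s['eef_pos'])/1000
    r=None if yaw is None else np.degrees((R.from_matrix(M).inv()*R.from_euler('xyz',[np.pi,0,yaw])).as_rotvec())
    return d.round(4),r if r is None else r.round(1)
E
python3 - <<'E'
from h import *
im=ctrl.get_image('top')
P=lambda n,cx,cy,z: print(n,px2w(im,175+cx/2.6,110+cy/2.6,z).round(0))
for n,c,z in [('s_a',(30,274),62),('l_a',(135,252),80),('s_b',(233,246),62),('l_b',(335,246),80),
 ('pL1',(165,112),76),('pS1',(243,116),76),('pL2',(322,124),76),('pS2',(400,130),76),
 ('deckTL',(131,66),40),('deckTR',(514,92),40),('ball',(486,134),132),
 ('barL',(583,348),104),('barR',(710,312),104),('binTL',(570,15),110),('binTR',(764,23),110),('binBR',(768,170),110),('binBL',(553,165),110),
 ('trayTL',(553,262),43),('trayTR',(668,240),43),('trayBL',(592,425),43),('trayBR',(708,402),43),('bottle',(464,280),130)]: P(n,*c,z)
E
```

```text
s_a [423. 366.  62.]
l_a [447. 257.  80.]
s_b [461. 162.  62.]
l_b [461.  56.  80.]
pL1 [597. 241.  76.]
pS1 [596. 160.  76.]
pL2 [591.  77.  76.]
pS2 [588.  -5.  76.]
deckTL [662. 293.  40.]
deckTR [ 649. -127.   40.]
ball [568. -89. 132.]
barL [ 366. -188.  104.]
barR [ 406. -312.  104.]
binTL [ 708. -175.  110.]
binTR [ 708. -375.  110.]
binBR [ 550. -372.  110.]
binBL [ 546. -158.  110.]
trayTL [ 461. -170.   43.]
trayTR [ 490. -291.   43.]
trayBL [ 295. -210.   43.]
trayBR [ 323. -327.   43.]
bottle [423. -70. 130.]
```

Scale checks: the deck measures 420 mm and the bin 200 mm, both as specified. The tray is at about (388,-250) with yaw 0.24. I'll compute the move to above the tray.

Run:
```python
from h import *
print(tocmd([387,-250,215],-1.33))
```

```text
(array([ 0.2959, -0.2964,  0.016 ]), array([-0.1,  0.1, 93.4]))
```

```bash
python3 -m handwheel '[[[0,0,0],[0.012,-0.012,0],0],[[0,0,0],[0.0247,-0.0247,0.002],0],[[0,0,0],[0.0247,-0.0247,0.002],0],[[0,0,0],[0.0247,-0.0247,0.002],0],[[0,0,0],[0.0247,-0.0247,0.002],0]]'
python3 -m handwheel '[[[0,0,0],[0.0247,-0.0247,0.002],0],[[0,0,0],[0.0247,-0.0247,0.002],0],[[0,0,0],[0.0247,-0.0247,0.002],0],[[0,0,0],[0.0247,-0.0247,0.002],0],[[0,0,0],[0.0247,-0.0247,0],0]]'
python3 -m handwheel '[[[0,0,0],[0.0247,-0.0247,0],0],[[0,0,0],[0.0247,-0.0247,0],0],[[0,0,0],[0.012,-0.012,0],0],[[0,0,6.7],[0,0,0],0],[[0,0,6.7],[0,0,0],0]]'
python3 -m handwheel '[[[0,0,6.7],[0,0,0],0],[[0,0,6.7],[0,0,0],0],[[0,0,6.7],[0,0,0],0],[[0,0,6.7],[0,0,0],0],[[0,0,6.7],[0,0,0],0]]'
python3 -m handwheel '[[[0,0,6.7],[0,0,0],0],[[0,0,6.7],[0,0,0],0],[[0,0,6.7],[0,0,0],0],[[0,0,6.7],[0,0,0],0],[[0,0,6.7],[0,0,0],0]]'
python3 -m handwheel '[[[0,0,6.7],[0,0,0],0],[[0,0,6.7],[0,0,0],0],[[0,0,0],[0,0,0],0],[[0,0,0],[0,0,0],0]]'
python3 - <<'E'
from h import *
s=ctrl.read_state(); print(s['qpos'].round(2),s['eef_pos'].round(1),s['tool_rot'].round(3))
im=shot('wrist','w1.png'); print({k:v for k,v in im.items() if k!='pixels'})
print(tocmd([387,-250,200],-1.33))
E
```

```text
clock: 0.57
eef_pos: [265.5, -480.8, 223.0]
tool_rot: [-3.141, -0.0, 0.299]
force: [0.2, -0.9, 0.7]
width: 85.5
gripper_force: 0.0
clock: 0.98
eef_pos: [346.9, -326.2, 215.0]
tool_rot: [-3.141, 0.0, 0.3]
force: [0.6, -0.3, 0.3]
width: 85.6
gripper_force: 0.0
clock: 1.4
eef_pos: [387.9, -249.5, 215.3]
tool_rot: [-3.141, -0.0, 0.064]
force: [-0.6, -0.3, -0.2]
width: 85.5
gripper_force: 0.0
clock: 1.82
eef_pos: [387.1, -251.1, 215.2]
tool_rot: [-3.142, 0.0, -0.524]
force: [-0.1, 0.8, 0.7]
width: 85.5
gripper_force: 0.0
clock: 2.23
eef_pos: [387.1, -251.0, 215.2]
tool_rot: [3.142, 0.0, -1.109]
force: [0.2, -0.5, 0.7]
width: 85.6
gripper_force: 0.0
clock: 2.57
eef_pos: [387.2, -251.0, 215.2]
tool_rot: [3.141, 0.0, -1.334]
force: [-0.6, -0.4, -0.4]
width: 85.3
gripper_force: 0.0
[ 0.17  0.42  0.47  2.05 -0.28  0.73 -2.08] [ 387.2 -251.   215.2] [ 3.141  0.    -1.334]
{'fx': 338.5768346184086, 'fy': 338.5768346184086, 'cx': 321.5752578717008, 'cy': 195.39920859139107, 'T_tool_cam': array([[-4.58734170e-04,  9.59112931e-01,  2.83023277e-01,
         7.20811886e+01],
       [ 9.99998962e-01,  5.33827757e-05,  1.43992956e-03,
         2.43310794e-01],
       [ 1.36594649e-03,  2.83023644e-01, -9.59111960e-01,
        -1.43284241e+02],
       [ 0.00000000e+00,  0.00000000e+00,  0.00000000e+00,
         1.00000000e+00]])}
(array([-0.001 , -0.    ,  0.0152]), array([ 0. ,  0. , -0.2]))
```

View pics/w1.png

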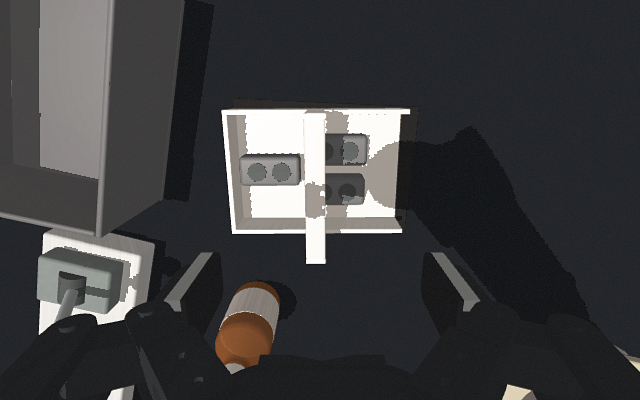

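The wrist view shows the white tray with the bar from (315,112) to (316,263), mouth on the right, three cartridges, and the bin at upper left. I'll compute the bar centre from this view.

```bash
cat >> h.py <<'E'
def wcam(im,s=None):
    s=s or ctrl.read_state(); T=np.eye(4); T[:3,:3]=R.from_euler('xyz',s['tool_rot']).as_matrix(); T[:3,3]=s['eef_pos']
    return T@np.array(im['T_tool_cam'])
E
python3 - <<'E'
from h import *
im=ctrl.get_image('wrist'); T=wcam(im)
a=px2w(im,315,112,107,T); b=px2w(im,316,263,107,T); c=(a+b)/2; print(a,b,c,np.linalg.norm(a-b))
for p in [(222,110),(233,233),(402,232),(409,110)]: print(px2w(im,*p,43,T).round(0))
d=a-b; print(np.arctan2(d[0],-d[1]))
print(px2w(im,98,237,110,T),px2w(im,184,0,110,T))
c[2]=200;print(tocmd(c,-1.33))
c[2]=73;print(tocmd(c,-1.33))
E
```

```text
[ 406.12476394 -308.86779255  107.        ] [ 377.7352392  -191.42730205  107.        ] [ 391.93000157 -250.1475473   107.        ] 120.82315143668913
[ 489. -288.   43.]
[ 460. -171.   43.]
[ 295. -212.   43.]
[ 324. -327.   43.]
0.23718522474110176
[ 551.78516067 -174.64487368  110.        ] [ 505.70645678 -358.32853744  110.        ]
(array([ 0.0002, -0.0048,  0.0153]), array([ 0. ,  0. , -0.3]))
(array([ 0.0002, -0.0048,  0.1423]), array([ 0. ,  0. , -0.3]))
```

```bash
python3 -m handwheel '[[[0,0,0],[0,-0.0048,0.02],0],[[0,0,0],[0,0,0.032],0],[[0,0,0],[0,0,0.032],0],[[0,0,0],[0,0,0.032],0],[[0,0,0],[0,0,0.026],0]]'
python3 -m handwheel '[[[0,0,0],[0,0,0],0],[[0,0,0],[0,0,0],0.5],[[0,0,0],[0,0,0],1],[[0,0,0],[0,0,0],1],[[0,0,0],[0,0,0],1]]'
python3 -m handwheel '[[[0,0,0],[0,0,0],1],[[0,0,0],[0,0,0],1],[[0,0,0],[0,0,0],1],[[0,0,0],[0,0,0],1],[[0,0,0],[0,0,0],1]]'
python3 -m handwheel '[[[0,0,0],[0,0,0],1],[[0,0,0],[0,0,-0.003],1],[[0,0,0],[0,0,-0.005],1],[[0,0,0],[0,0,-0.008],1],[[0,0,0],[0,0,-0.008],1]]'
```

```text
clock: 3.08
eef_pos: [391.6, -249.7, 71.6]
tool_rot: [3.141, 0.001, -1.335]
force: [0.3, -0.3, 0.2]
width: 85.6
gripper_force: 0.0
clock: 3.5
eef_pos: [392.9, -250.6, 74.9]
tool_rot: [-3.139, -0.002, -1.337]
force: [-0.5, -0.2, -1.1]
width: 38.7
gripper_force: 0.0
clock: 3.92
eef_pos: [392.6, -250.3, 74.4]
tool_rot: [-3.14, -0.001, -1.337]
force: [-1.1, 1.3, 7.5]
width: 15.6
gripper_force: 59.4
clock: 4.33
eef_pos: [391.5, -249.9, 97.9]
tool_rot: [3.141, 0.001, -1.337]
force: [0.1, -0.2, -3.8]
width: 14.7
gripper_force: 58.6
```

```bash
python3 -m handwheel '[[[0,0,0],[0,0,-0.012],1],[[0,0,0],[0,0,-0.016],1],[[0,0,0],[0,0,-0.02],1],[[0,0,0],[0,0,-0.02],1],[[0,0,0],[0,0,-0.02],1]]'
python3 -m handwheel '[[[0,0,0],[0,0,-0.02],1],[[0,0,0],[0,0,-0.016],1],[[0,0,0],[0,0,-0.012],1],[[0,0,-2],[0,0,-0.006],1],[[0,0,-4],[0,0,0],1]]'
for i in 1; do python3 -m handwheel '[[[0,0,-5.5],[0,0,0],1],[[0,0,-5.5],[0,0,0],1],[[0,0,-5.5],[0,0,0],1],[[0,0,-5.5],[0,0,0],1],[[0,0,-5.5],[0,0,0],1]]'; done
python3 -m handwheel '[[[0,0,-5.5],[0,0,0],1],[[0,0,-5.5],[0,0,0],1],[[0,0,-5.5],[0,0,0],1],[[0,0,-5.5],[0,0,0],1],[[0,0,-5.5],[0,0,0],1]]'
python3 -m handwheel '[[[0,0,-5.5],[0,0,0],1],[[0,0,-5.5],[0,0,0],1],[[0,0,-5.5],[0,0,0],1],[[0,0,-5.5],[0,0,0],1],[[0,0,-5.5],[0,0,0],1]]'
python3 -m handwheel '[[[0,0,-5.5],[0,0,0],1],[[0,0,-5.5],[0,0,0],1],[[0,0,-5.5],[0,0,0],1],[[0,0,-5.5],[0,0,0],1],[[0,0,-5.5],[0,0,0],1]]'
python3 -m handwheel '[[[0,0,-5.5],[0,0,0],1],[[0,0,-5.5],[0,0,0],1],[[0,0,-5.5],[0,0,0],1],[[0,0,-5.5],[0,0,0],1],[[0,0,-5.5],[0,0,0],1]]'
python3 -m handwheel '[[[0,0,-5.5],[0,0,0],1],[[0,0,-5.5],[0,0,0],1],[[0,0,-5.5],[0,0,0],1],[[0,0,-4],[0,0,0],1],[[0,0,-2],[0,0,0],1]]'
python3 - <<'E'
from h import *
s=ctrl.read_state(); print(s['qpos'].round(2)); print(tocmd([575,-270,240],1.571)); shot('scene','s1.png')
E
```

```text
clock: 4.75
eef_pos: [391.4, -249.8, 186.8]
tool_rot: [3.141, 0.0, -1.338]
force: [1.5, 0.8, -4.1]
width: 15.3
gripper_force: 58.7
clock: 5.17
eef_pos: [392.2, -250.3, 240.9]
tool_rot: [-3.14, -0.002, -1.229]
force: [0.4, -0.0, -4.2]
width: 15.3
gripper_force: 58.6
clock: 5.58
eef_pos: [391.2, -249.8, 239.2]
tool_rot: [3.141, 0.001, -0.746]
force: [-0.2, 0.1, -3.6]
width: 15.4
gripper_force: 58.7
clock: 6.0
eef_pos: [391.1, -249.8, 239.2]
tool_rot: [-3.142, 0.001, -0.266]
force: [-1.3, 0.7, -3.6]
width: 15.1
gripper_force: 58.7
clock: 6.42
eef_pos: [391.1, -249.9, 239.2]
tool_rot: [-3.141, 0.001, 0.213]
force: [0.7, -0.4, -3.4]
width: 15.3
gripper_force: 58.7
clock: 6.83
eef_pos: [391.1, -250.0, 239.2]
tool_rot: [-3.141, 0.001, 0.693]
force: [0.6, 0.0, -3.3]
width: 15.1
gripper_force: 58.7
clock: 7.25
eef_pos: [391.1, -250.0, 239.2]
tool_rot: [-3.14, 0.0, 1.173]
force: [-0.1, -0.2, -3.2]
width: 15.3
gripper_force: 58.7
clock: 7.67
eef_pos: [391.0, -250.1, 239.1]
tool_rot: [-3.14, -0.0, 1.564]
force: [-0.3, -0.3, -3.1]
width: 15.4
gripper_force: 58.7
[ 0.7   0.36 -0.26  2.    0.13  0.79  0.36]
(array([-0.0187,  0.1841, -0.0011]), array([-0.1, -0. , -0.4]))
```

View pics/s1.png

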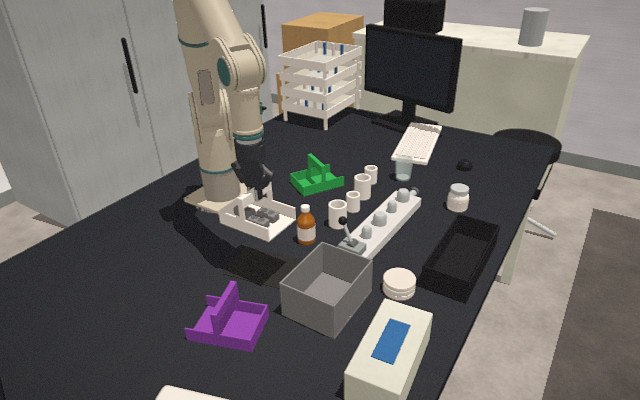

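The tray is level in the gripper with its mouth now towards +x and the cartridges still inside. Next I move over the bin and tip.

```bash
python3 -m handwheel '[[[0,0,0],[-0.001,0.008,0],1],[[0,0,0],[-0.002,0.016,0],1],[[0,0,0],[-0.002,0.02,0],1],[[0,0,0],[-0.002,0.02,0],1],[[0,0,0],[-0.002,0.02,0],1]]'
python3 -m handwheel '[[[0,0,0],[-0.002,0.02,0],1],[[0,0,0],[-0.002,0.02,0],1],[[0,0,0],[-0.002,0.02,0],1],[[0,0,0],[-0.002,0.02,0],1],[[0,0,0],[-0.002,0.014,0],1]]'
python3 -m handwheel '[[[0,0,0],[0,0.006,0],1],[[0,0,0],[0,0,0],1],[[3,0,0],[0,0,0],1],[[6,0,0],[0,0,0],1],[[6,0,0],[0,0,0],1]]'
python3 -m handwheel '[[[6,0,0],[0,0,0],1],[[6,0,0],[0,0,0],1],[[6,0,0],[0,0,0],1],[[6,0,0],[0,0,0],1],[[6,0,0],[0,0,0],1]]'
python3 - <<'E'
from h import *
s=ctrl.read_state(); print(s['qpos'].round(2))
E
```

```text
clock: 8.13
eef_pos: [477.0, -260.1, 239.2]
tool_rot: [-3.142, 0.0, 1.559]
force: [-0.8, -0.2, -3.3]
width: 15.1
gripper_force: 58.7
clock: 8.55
eef_pos: [572.0, -270.6, 238.8]
tool_rot: [3.141, -0.0, 1.56]
force: [1.0, -0.7, -3.5]
width: 15.3
gripper_force: 58.8
clock: 8.97
eef_pos: [573.9, -272.1, 241.1]
tool_rot: [-2.876, 0.002, 1.557]
force: [0.8, -0.2, -4.7]
width: 15.6
gripper_force: 59.4
clock: 9.38
eef_pos: [571.4, -267.6, 229.6]
tool_rot: [-2.412, -0.017, 1.562]
force: [-0.7, 0.9, -7.1]
width: 15.3
gripper_force: 59.7
[0.28 1.06 0.06 0.84 0.16 1.95 0.32]
```

```bash
python3 -m handwheel '[[[0,0,0],[0,0,0],1],[[0,0,0],[0,0,0],1],[[0,0,0],[0,0,0],1],[[0,0,0],[0,0,0],1],[[0,0,0],[0,0,0],1]]'
python3 -m handwheel '[[[0,0,0],[0,0,0],1],[[0,0,0],[0,0,0],1],[[0,0,0],[0,0,0],1],[[0,0,0],[0,0,0],1],[[0,0,0],[0,0,0],1]]'
python3 - <<'E'
from h import *
s=ctrl.read_state(); print(s['qpos'].round(2)); shot('top','t2.png')
im=cv2.imread('pics/t2.png')[80:280,300:520]; cv2.imwrite('pics/t2c.png',cv2.convertScaleAbs(cv2.resize(im,None,fx=2.5,fy=2.5),alpha=1.3,beta=20))
E
```

```text
clock: 9.8
eef_pos: [569.3, -271.8, 234.9]
tool_rot: [-2.417, -0.007, 1.556]
force: [1.4, -1.2, -2.6]
width: 15.0
gripper_force: 59.8
clock: 10.22
eef_pos: [569.0, -271.8, 233.1]
tool_rot: [-2.413, -0.006, 1.556]
force: [-0.5, 0.6, -3.7]
width: 15.5
gripper_force: 59.8
[0.28 1.05 0.07 0.84 0.16 1.95 0.32]
```

View pics/t2c.png

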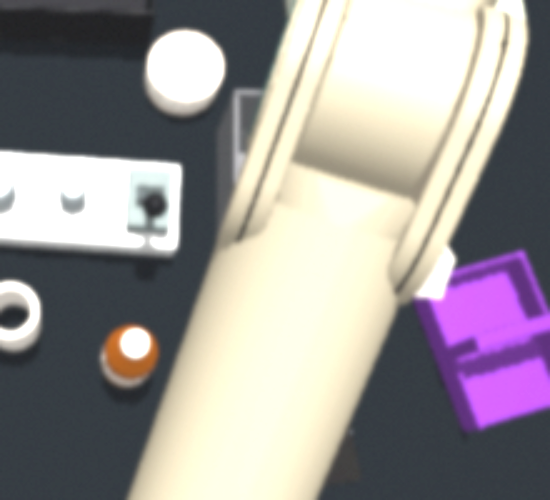

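The arm hides the tray from above, so I'll check the scene camera.

Run:
```python
from h import *
im=shot('scene','s2.png')['pixels'][150:340,200:420,::-1]
cv2.imwrite('pics/s2c.png',cv2.convertScaleAbs(cv2.resize(im,None,fx=2.7,fy=2.7,interpolation=cv2.INTER_CUBIC),alpha=1.5,beta=20))
```

```text
(no output)
```

View pics/s2c.png

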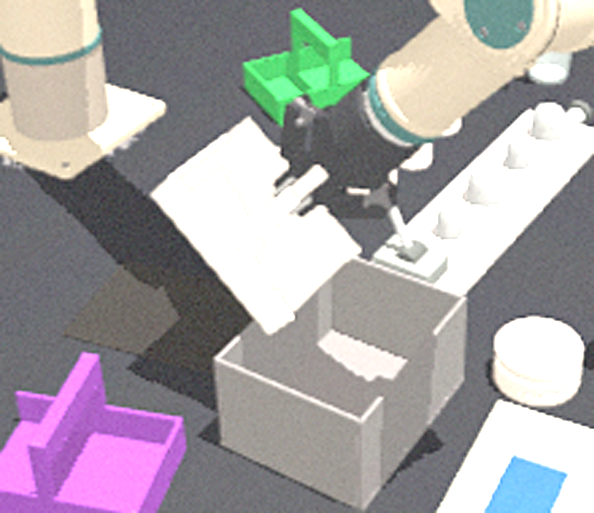

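The tray interior is plain white and empty, with the mouth inside the bin, so the cartridges are in the bin. I'll tilt back and return.

```bash
python3 -m handwheel '[[[-3,0,0],[0,0,0],1],[[-6,0,0],[0,0,0],1],[[-6,0,0],[0,0,0],1],[[-6,0,0],[0,0,0],1],[[-6,0,0],[0,0,0],1]]'
python3 -m handwheel '[[[-6,0,0],[0,0,0],1],[[-6,0,0],[0,0,0],1],[[-3,0,0],[0,0,0],1],[[0,0,0],[0,0,0],1],[[0,0,0],[0,0,0],1]]'
python3 - <<'E'
from h import *
s=ctrl.read_state(); print(s['qpos'].round(2)); print(tocmd([391,-250,240],1.571))
E
```

```text
clock: 10.73
eef_pos: [569.2, -271.7, 233.7]
tool_rot: [-2.89, -0.005, 1.557]
force: [0.7, -0.4, -2.3]
width: 15.4
gripper_force: 59.8
clock: 11.15
eef_pos: [568.0, -272.2, 233.6]
tool_rot: [3.139, -0.006, 1.556]
force: [0.9, -0.2, -3.1]
width: 15.2
gripper_force: 59.8
[ 0.43  0.6  -0.05  1.57  0.02  0.97  0.37]
(array([ 0.0195, -0.1773, -0.0068]), array([ 0.2, -0.3, -0.9]))
```

```bash
python3 -m handwheel '[[[0,0,0],[0.001,-0.008,-0.001],1],[[0,0,0],[0.002,-0.017,-0.001],1],[[0,0,0],[0.002,-0.022,-0.001],1],[[0,0,0],[0.002,-0.022,-0.001],1],[[0,0,0],[0.003,-0.022,-0.001],1]]'
python3 -m handwheel '[[[0,0,0],[0.003,-0.022,-0.001],1],[[0,0,0],[0.003,-0.022,-0.001],1],[[0,0,0],[0.002,-0.02,0],1],[[0,0,0],[0.002,-0.015,0],1],[[0,0,0],[0,-0.007,0],1]]'
python3 -m handwheel '[[[0,0,5],[0,0,0],1],[[0,0,6.7],[0,0,0],1],[[0,0,6.7],[0,0,0],1],[[0,0,6.7],[0,0,0],1],[[0,0,6.7],[0,0,0],1]]'
python3 -m handwheel '[[[0,0,6.7],[0,0,0],1],[[0,0,6.7],[0,0,0],1],[[0,0,6.7],[0,0,0],1],[[0,0,6.7],[0,0,0],1],[[0,0,6.7],[0,0,0],1]]'
python3 - <<'E'
from h import *
im=shot('scene','s3.png')['pixels'][130:340,180:410,::-1]
cv2.imwrite('pics/s3c.png',cv2.convertScaleAbs(cv2.resize(im,None,fx=2.7,fy=2.7,interpolation=cv2.INTER_CUBIC),alpha=1.5,beta=20))
s=ctrl.read_state(); print(tocmd([391,-250,200],-1.337))
E
```

```text
clock: 11.57
eef_pos: [477.7, -260.0, 236.9]
tool_rot: [3.139, -0.006, 1.558]
force: [0.8, -0.9, -2.8]
width: 15.3
gripper_force: 59.9
clock: 11.98
eef_pos: [390.4, -248.6, 238.9]
tool_rot: [3.14, -0.007, 1.557]
force: [-1.1, 0.6, -2.5]
width: 15.4
gripper_force: 59.8
clock: 12.4
eef_pos: [393.6, -249.3, 239.2]
tool_rot: [3.141, -0.007, 0.997]
force: [0.8, 0.2, -2.9]
width: 15.3
gripper_force: 59.9
clock: 12.82
eef_pos: [393.6, -249.2, 239.1]
tool_rot: [-3.138, -0.006, 0.413]
force: [1.0, 0.1, -3.2]
width: 15.0
gripper_force: 59.9
(array([-0.003 , -0.0002,  0.0391]), array([ -0.4,  -0.1, 100. ]))
```

View pics/s3c.png

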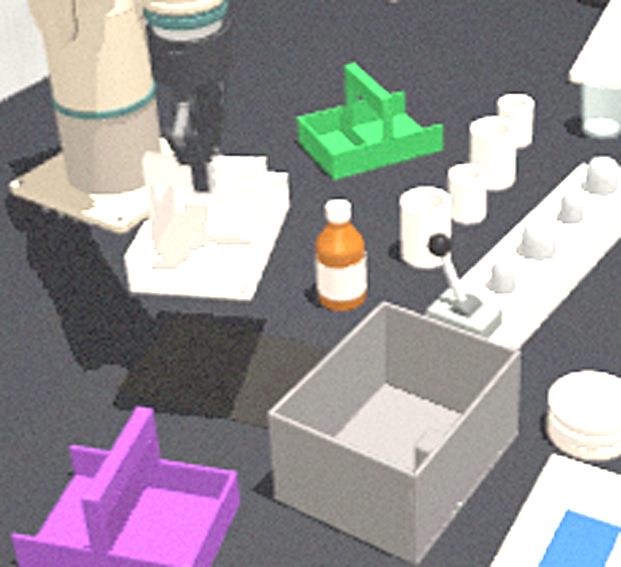

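The tray is empty and a cartridge is visible in the bin. I'll finish the turn and set the tray down.

```bash
python3 -m handwheel '[[[0,0,6.7],[0,0,0],1],[[0,0,6.7],[0,0,0],1],[[0,0,6.7],[0,0,0],1],[[0,0,6.7],[0,0,0],1],[[0,0,6.7],[0,0,0],1]]'
python3 -m handwheel '[[[0,0,6.7],[0,0,0],1],[[0,0,6.7],[0,0,0],1],[[0,0,6.7],[0,0,0],1],[[0,0,6.7],[0,0,0],1],[[0,0,6.7],[0,0,0],1]]'
python3 -m handwheel '[[[0,0,6.7],[0,0,0],1],[[0,0,6.7],[0,0,0],1],[[0,0,6.7],[0,0,0],1],[[0,0,6.7],[0,0,0],1],[[0,0,6.2],[0,0,0],1]]'
python3 -m handwheel '[[[0,0,0],[0,0,0.02],1],[[0,0,0],[0,0,0.035],1],[[0,0,0],[0,0,0.035],1],[[0,0,0],[0,0,0.03],1],[[0,0,0],[0,0,0.015],1]]'
python3 -m handwheel '[[[0,0,0],[0,0,0.005],1],[[0,0,0],[0,0,0],1],[[0,0,0],[0,0,0],1]]'
python3 - <<'E'
from h import *
print(tocmd([392.6,-250.3,74.4],-1.337))
E
```

```text
clock: 13.28
eef_pos: [393.4, -249.2, 239.2]
tool_rot: [-3.135, -0.003, -0.169]
force: [0.7, -0.5, -2.8]
width: 15.2
gripper_force: 59.9
clock: 13.7
eef_pos: [393.4, -249.1, 239.2]
tool_rot: [-3.135, 0.001, -0.754]
force: [-0.7, 0.3, -2.9]
width: 15.3
gripper_force: 59.9
clock: 14.12
eef_pos: [393.4, -249.0, 239.2]
tool_rot: [-3.136, 0.004, -1.329]
force: [0.2, 0.2, -2.5]
width: 15.3
gripper_force: 59.9
clock: 14.53
eef_pos: [392.8, -247.0, 101.0]
tool_rot: [-3.139, 0.008, -1.323]
force: [-0.4, -0.2, -2.5]
width: 14.8
gripper_force: 59.9
clock: 14.78
eef_pos: [393.9, -249.0, 99.7]
tool_rot: [-3.135, 0.004, -1.327]
force: [0.6, -1.3, -1.6]
width: 15.3
gripper_force: 59.7
(array([0.001 , 0.0018, 0.0253]), array([-0.4,  0.2,  0.6]))
```

```bash
python3 -m handwheel '[[[-0.4,0.2,0.6],[0.001,0.0018,0.01],1],[[0,0,0],[0,0,0.008],1],[[0,0,0],[0,0,0.004],1],[[0,0,0],[0,0,0.002],1],[[0,0,0],[0,0,0.001],1]]'
python3 -m handwheel '[[[0,0,0],[0,0,0.001],1],[[0,0,0],[0,0,0],1],[[0,0,0],[0,0,0],1]]'
```

```text
clock: 15.2
eef_pos: [391.2, -249.4, 74.4]
tool_rot: [3.141, 0.002, -1.339]
force: [-3.9, 2.7, 14.5]
width: 15.1
gripper_force: 62.5
clock: 15.45
eef_pos: [391.3, -249.4, 74.4]
tool_rot: [-3.141, 0.002, -1.339]
force: [-2.6, 2.8, 11.5]
width: 15.0
gripper_force: 61.9
```

Tray is on the mat with contact felt. I'll release, rise and go to a viewpoint over the sleeves and ports.

```bash
python3 -m handwheel '[[[0,0,0],[0,0,0],0.6],[[0,0,0],[0,0,0],0.3],[[0,0,0],[0,0,0],0],[[0,0,0],[0,0,0],0],[[0,0,0],[0,0,0],0]]'
python3 -m handwheel '[[[0,0,0],[0,0,0],0],[[0,0,0],[0,0,-0.01],0],[[0,0,0],[0,0,-0.03],0],[[0,0,0],[0,0,-0.03],0],[[0,0,0],[0,0,-0.03],0]]'
python3 -m handwheel '[[[0,0,-7],[0,0,-0.02],0],[[0,0,-7],[0,0,-0.02],0],[[0,0,-7],[0,0,-0.02],0],[[0,0,-7],[0,0,-0.02],0],[[0,0,-7],[0,0,-0.02],0]]'
python3 -m handwheel '[[[0,0,-7],[0,0,-0.02],0],[[0,0,-7],[0,0,-0.02],0],[[0,0,-7],[0,0,-0.02],0],[[0,0,-7],[0,0,-0.02],0],[[0,0,-7],[0,0,-0.02],0]]'
python3 -m handwheel '[[[0,0,-7],[0,0,0],0],[[0,0,-7],[0,0,0],0],[[0,0,-7],[0,0,0],0],[[0,0,-7],[0,0,0],0],[[0,0,-7],[0,0,0],0]]'
python3 -m handwheel '[[[0,0,-7],[0,0,0],0],[[0,0,-7],[0,0,0],0],[[0,0,-7],[0,0,0],0],[[0,0,-7],[0,0,0],0],[[0,0,-7],[0,0,0],0]]'
python3 -m handwheel '[[[0,0,-7],[0,0,0],0],[[0,0,-7],[0,0,0],0],[[0,0,-7],[0,0,0],0],[[0,0,-5.6],[0,0,0],0]]'
python3 - <<'E'
from h import *
print(tocmd([520,-30,400],1.571),ctrl.read_state()['qpos'].round(2))
E
```

```text
clock: 15.87
eef_pos: [391.6, -249.9, 73.3]
tool_rot: [3.141, 0.001, -1.339]
force: [-0.8, -0.1, 0.1]
width: 74.7
gripper_force: 0.0
clock: 16.28
eef_pos: [390.9, -249.8, 174.1]
tool_rot: [3.139, 0.002, -1.34]
force: [0.6, -0.1, -0.1]
width: 85.4
gripper_force: 0.0
clock: 16.7
eef_pos: [391.4, -249.9, 274.3]
tool_rot: [3.141, 0.001, -0.722]
force: [-0.2, -0.4, -0.3]
width: 85.0
gripper_force: 0.0
clock: 17.12
eef_pos: [391.4, -249.9, 374.3]
tool_rot: [-3.141, 0.001, -0.112]
force: [1.2, -0.5, -1.0]
width: 85.7
gripper_force: 0.0
clock: 17.53
eef_pos: [391.5, -250.0, 373.2]
tool_rot: [-3.14, 0.001, 0.499]
force: [0.5, 0.6, 0.2]
width: 85.0
gripper_force: 0.0
clock: 17.95
eef_pos: [391.5, -250.0, 373.1]
tool_rot: [-3.14, -0.0, 1.11]
force: [-0.2, -0.5, -0.2]
width: 85.2
gripper_force: 0.0
clock: 18.28
eef_pos: [391.5, -250.0, 373.1]
tool_rot: [-3.14, -0.001, 1.574]
force: [0.8, -0.0, -0.4]
width: 85.7
gripper_force: 0.0
(array([ 0.2196,  0.1292, -0.0269]), array([-0.1, -0.1,  0.2])) [ 0.35  0.21  0.2   1.8  -0.05  1.14  0.57]
```

```bash
python3 -m handwheel '[[[0,0,0],[0.03,0.018,-0.004],0],[[0,0,0],[0.031,0.018,-0.004],0],[[0,0,0],[0.031,0.018,-0.004],0],[[0,0,0],[0.032,0.018,-0.004],0],[[0,0,0],[0.032,0.019,-0.004],0]]'
python3 -m handwheel '[[[0,0,0],[0.032,0.019,-0.004],0],[[0,0,0],[0.032,0.019,-0.003],0],[[0,0,0],[0,0,0],0],[[0,0,0],[0,0,0],0],[[0,0,0],[0,0,0],0]]'
python3 - <<'E'
from h import *
s=ctrl.read_state(); im=shot('wrist','w2.png'); T=wcam(im,s); np.savez('w2.npz',T=T,K=[im[k] for k in('fx','cx','cy')])
print(s['eef_pos'].round(1),s['qpos'].round(2))
for n,p in dict(pL1=(611,249,76),pS1=(608,164,76),pL2=(605,80,76),pS2=(603,-5,76),sa=(423,366,62),la=(447,257,80),sb=(461,162,62),lb=(461,56,80),tray=(480,-230,43)).items(): print(n,np.round(w2px(im,p,T)))
E
```

```text
clock: 18.7
eef_pos: [483.3, -92.9, 393.4]
tool_rot: [-3.14, -0.001, 1.568]
force: [0.9, -0.5, -0.1]
width: 85.6
gripper_force: 0.0
clock: 19.12
eef_pos: [520.8, -31.0, 399.9]
tool_rot: [-3.139, 0.0, 1.568]
force: [0.7, -0.1, -0.2]
width: 85.1
gripper_force: 0.0
[520.8 -31.  399.9] [-0.04  0.29  0.06  1.61 -0.02  1.25  0.02]
pL1 [400. -94.]
pS1 [393. -10.]
pL2 [387.  63.]
pS2 [382. 130.]
sa [ 231. -215.]
la [ 256. -104.]
sb [274.  -5.]
lb [276.  83.]
tray [297. 267.]
```

View pics/w2.png

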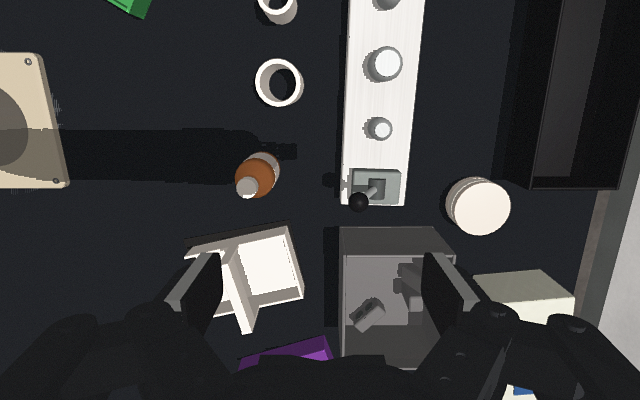

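The wrist image shows sleeve lb at (279,83), port pL2 top at (384,63), port pS2 at (380,128), the tray back on its mat and three cartridges in the bin. I'll shift left to see all the sleeves and ports.

```bash
python3 -m handwheel '[[[0,0,0],[0.036,0,0],0],[[0,0,0],[0.04,0,0],0],[[0,0,0],[0.04,0,0],0],[[0,0,0],[0.04,0,0],0],[[0,0,0],[0.04,0,0],0]]'
python3 -m handwheel '[[[0,0,0],[0.024,0,0],0],[[0,0,0],[0,0,0],0],[[0,0,0],[0,0,0],0],[[0,0,0],[0,0,0],0]]'
python3 - <<'E'
from h import *
s=ctrl.read_state(); im=shot('wrist','w3.png'); T=wcam(im,s); np.savez('w3.npz',T=T,K=[im[k] for k in('fx','cx','cy')])
print(s['eef_pos'].round(1))
for n,p in dict(pL1=(611,249,76),pS1=(608,164,76),pL2=(605,80,76),pS2=(603,-5,76),sa=(423,366,62),la=(447,257,80),sb=(461,162,62),lb=(461,56,80)).items(): print(n,np.round(w2px(im,p,T)))
c=cv2.imread('pics/w3.png')[0:280,200:450]; cv2.imwrite('pics/w3c.png',cv2.resize(c,None,fx=2.1,fy=2.1,interpolation=cv2.INTER_CUBIC))
E
```

```text
clock: 19.58
eef_pos: [521.5, 165.2, 400.7]
tool_rot: [-3.141, -0.0, 1.565]
force: [0.2, 0.5, -0.0]
width: 85.5
gripper_force: 0.0
clock: 19.92
eef_pos: [522.1, 187.2, 400.4]
tool_rot: [-3.141, 0.001, 1.566]
force: [0.1, -0.4, 0.3]
width: 85.7
gripper_force: 0.0
[522.1 187.2 400.4]
pL1 [388. 103.]
pS1 [383. 165.]
pL2 [378. 221.]
pS2 [375. 273.]
sa [243.   8.]
la [264.  97.]
sb [279. 165.]
lb [281. 238.]
```

View pics/w3c.png

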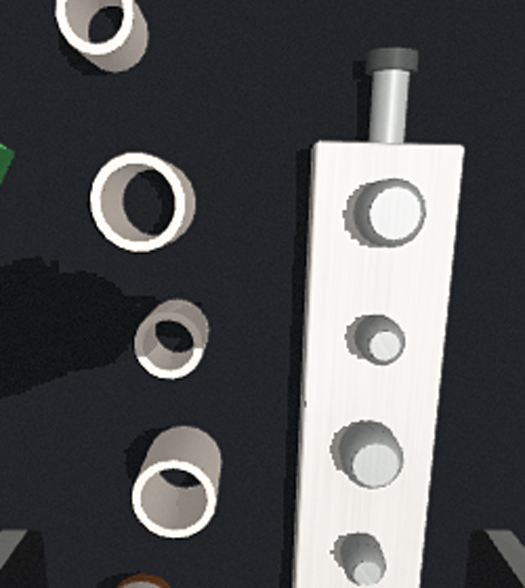

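Crop pixels (full = 200 + cx/2.1, cy/2.1).
- **Port top discs:** (396,212), (385,346), (376,467), (367,573).
- **Sleeve rims:** sa (95,15), la (138,201), sb (170,340), lb (175,498).

I'll fit these to the known spacing.

Run:
```python
from h import *
im=ctrl.get_image('wrist'); T=np.load('w3.npz')['T']
P=lambda cx,cy,z: px2w(im,200+cx/2.1,cy/2.1,z,T)
pts=np.array([P(*c,76)[:2] for c in [(396,212),(385,346),(376,467),(367,573)]]); ys=np.array([165,80,-5,-90.])
print(pts.round(1))
print('lens',np.diff(pts,axis=0).round(1))
d=pts-pts.mean(0); yaw=np.arctan2(-(ys-ys.mean())@d[:,0],(ys-ys.mean())@d[:,1]); o=pts.mean(0)-ys.mean()*np.array([-np.sin(yaw),np.cos(yaw)])
print('manifold',o,yaw); 
for y in ys: print((o+y*np.array([-np.sin(yaw),np.cos(yaw)])).round(1))
for n,c,z in [('sa',(95,15),62),('la',(138,201),80),('sb',(170,340),62),('lb',(175,498),80)]: print(n,P(*c,z).round(1))
print('deck',P(315,142,40),P(464,147,40))
print(tocmd([458,55,200],1.571), tocmd([461,56,200],1.571))
```

```text
[[611.7 251.1]
 [608.7 164.8]
 [606.4  78.4]
 [603.3  -4.9]]
lens [[ -3.  -86.2]
 [ -2.3 -86.4]
 [ -3.1 -83.4]]
manifold [606.30795421  84.86837294] -0.03203746090826662
[611.6 249.8]
[608.9 164.8]
[606.1  79.9]
[603.4  -5.1]
sa [426. 367.  62.]
la [449.2 258.7  80. ]
sb [463.5 167.   62. ]
lb [464.7  57.4  80. ]
deck [562.4413263  295.54395687  40.        ] [661.69527722 291.86662266  40.        ]
(array([-0.1323, -0.0632,  0.2007]), array([-0. ,  0. , -0.4])) (array([-0.1313, -0.0602,  0.2007]), array([-0. ,  0. , -0.4]))
```

The fit agrees with the spacing and with the earlier deck measurement. I'll write an automatic rim fitter and go above lb.

```bash
cat >> h.py <<'E'
def rim(c,z,big,im=None,T=None,rng=16,dz=0):
    """fit sleeve rim (annulus) near c=(x,y) at height z; returns x,y,z,score"""
    if im is None: s=ctrl.read_state(); im=ctrl.get_image('wrist'); T=wcam(im,s)
    g=cv2.GaussianBlur(cv2.cvtColor(im['pixels'],cv2.COLOR_RGB2GRAY),(0,0),0.7).astype(np.float32)
    ro,ri=(30,23.5) if big else (24,17.5); a=np.linspace(0,2*np.pi,72,endpoint=False)
    def ring(r): return np.c_[r*np.cos(a),r*np.sin(a)]
    def sc(x,y,zz):
        def m(r):
            q=np.c_[ring(r)+[x,y],np.full(72,zz)]-T[:3,3]; q=q@T[:3,:3]
            u=im['cx']+im['fx']*q[:,0]/-q[:,2]; v=im['cy']-im['fy']*q[:,1]/-q[:,2]
            return cv2.remap(g,u[None].astype(np.float32),v[None].astype(np.float32),cv2.INTER_LINEAR,borderMode=cv2.BORDER_REPLICATE)
        inn=np.mean([m(r) for r in np.linspace(ri+1,ro-1,3)],0)
        return float(np.mean(np.clip(inn-m(ri-1.5),-60,60)+np.clip(inn-m(ro+1.5),-60,60)))
    best=(-1e9,)
    for zz in np.arange(z-dz,z+dz+.1,4):
        for x in np.arange(c[0]-rng,c[0]+rng+.1,2):
            for y in np.arange(c[1]-rng,c[1]+rng+.1,2): best=max(best,(sc(x,y,zz),x,y,zz))
    from scipy.optimize import minimize
    f=(lambda p:-sc(*p)) if dz else (lambda p:-sc(p[0],p[1],z))
    r=minimize(f,best[1:] if dz else best[1:3],method='Nelder-Mead',options=dict(initial_simplex=None,xatol=.1))
    return np.r_[r.x,-r.fun].round(1)
E
python3 -m handwheel '[[[0,0,0],[-0.0187,-0.0083,0.0314],0],[[0,0,0],[-0.0187,-0.0083,0.0314],0],[[0,0,0],[-0.0187,-0.0083,0.0314],0],[[0,0,0],[-0.0187,-0.0083,0.0314],0],[[0,0,0],[-0.0187,-0.0083,0.0314],0]]'
python3 -m handwheel '[[[0,0,-0.4],[-0.0187,-0.0083,0.0314],0],[[0,0,0],[-0.0187,-0.0083,0.0314],0],[[0,0,0],[0,0,0],0],[[0,0,0],[0,0,0],0],[[0,0,0],[0,0,0],0]]'
python3 - <<'E'
from h import *
r=rim((464,57),80,True); print(r); print(tocmd([r[0],r[1],49],1.571)); print(rim((464,57),80,True,dz=8))
im=ctrl.get_image('wrist'); print('w3 check')
I=dict(im); I['pixels']=cv2.imread('pics/w3.png')[:,:,::-1]; T=np.load('w3.npz')['T']
for c,z,b in [((426,367),62,0),((449,259),80,1),((463,165),62,0),((464,57),80,1)]: print(rim(c,z,b,I,T))
E
```

```text
clock: 20.43
eef_pos: [479.5, 93.7, 242.8]
tool_rot: [3.141, -0.0, 1.566]
force: [0.3, -0.7, -1.1]
width: 85.3
gripper_force: 0.0
clock: 20.85
eef_pos: [464.5, 58.5, 181.4]
tool_rot: [3.141, -0.001, 1.574]
force: [0.7, 0.4, -0.0]
width: 85.2
gripper_force: 0.0
[463.1  58.  102.8]
(array([-0.0014, -0.0021,  0.1328]), array([ 0.1, -0.1,  0.2]))
[462.9  55.9  74.9 103.9]
w3 check
[425.6 370.1  77.4]
[449.2 258.2 120. ]
[462.7 164.7  96.6]
[463.7  57.2 119.8]
```

```bash
python3 -m handwheel '[[[0,0,0],[-0.001,-0.0012,0.03],0],[[0,0,0],[0,0,0.035],0],[[0,0,0],[0,0,0.035],0],[[0,0,0],[0,0,0.03],0],[[0,0,0],[0,0,0.016],0]]'
python3 -m handwheel '[[[0,0,0],[0,0,0],0],[[0,0,0],[0,0,0],0.2],[[0,0,0],[0,0,0],0.4],[[0,0,0],[0,0,0],1],[[0,0,0],[0,0,0],1]]'
python3 -m handwheel '[[[0,0,0],[0,0,0],1],[[0,0,0],[0,0,0],1],[[0,0,0],[0,0,0],1],[[0,0,0],[0,0,0],1],[[0,0,0],[0,0,0],1]]'
python3 -m handwheel '[[[0,0,0],[0,0,-0.01],1],[[0,0,0],[0,0,-0.025],1],[[0,0,0],[0,0,-0.025],1],[[0,0,0],[0,0,-0.025],1],[[0,0,0],[0,0,-0.015],1]]'
python3 -m handwheel '[[[0,0,0],[0,0,0],1],[[0,0,0],[0,0,0],1]]'
python3 - <<'E'
from h import *
s=ctrl.read_state(); c=s['eef_pos']; print(c,s['tool_rot'],s['qpos'].round(2))
print(rim(c[:2],c[2]+45,True,dz=8,rng=10),rim(c[:2],c[2]+45,True,rng=10)); print(tocmd([606.1,79.9,135],1.539))
E
```

```text
clock: 21.42
eef_pos: [461.7, 58.8, 32.6]
tool_rot: [-3.139, -0.001, 1.577]
force: [0.2, -0.8, 0.3]
width: 85.4
gripper_force: 0.0
clock: 21.83
eef_pos: [463.4, 58.5, 36.5]
tool_rot: [3.139, -0.001, 1.576]
force: [-0.4, 1.1, 6.3]
width: 59.3
gripper_force: 65.1
clock: 22.25
eef_pos: [463.3, 58.5, 36.5]
tool_rot: [3.139, -0.001, 1.576]
force: [-0.2, 1.0, 7.6]
width: 59.7
gripper_force: 65.2
clock: 22.67
eef_pos: [463.1, 58.0, 138.0]
tool_rot: [3.139, -0.001, 1.575]
force: [0.3, -0.4, -1.2]
width: 59.7
gripper_force: 65.1
clock: 22.83
eef_pos: [462.8, 58.1, 136.1]
tool_rot: [3.14, -0.001, 1.575]
force: [0.4, 0.2, -1.5]
width: 59.8
gripper_force: 65.1
[462.77068746  58.05299425 136.12795698] [ 3.13953227e+00 -1.15295072e-03  1.57549651e+00] [-0.17  0.52 -0.02  2.11  0.01  0.5  -0.19]
[462.5  56.  178.8  55.4] [461.   58.3  46.9]
(array([ 0.0213,  0.1447, -0.0008]), array([-0.1, -0. ,  2.1]))
```

```bash
python3 -m handwheel '[[[0,0,0],[0.003,0.01,0],1],[[0,0,0],[0.005,0.03,0],1],[[0,0,0],[0.006,0.04,0],1],[[0,0,0],[0.005,0.04,0],1],[[0,0,0],[0.003,0.0235,0],1]]'
python3 -m handwheel '[[[0,0,0],[0,0,0.003],1],[[0,0,0],[0,0,0.005],1],[[0,0,0],[0,0,0],1]]'
python3 - <<'E'
from h import *
s=ctrl.read_state(); c=s['eef_pos']; print(c.round(1),s['tool_rot'].round(3)); print(rim(c[:2],c[2]+43.5,True,rng=10)); print(tocmd([606.1,80.2,128],1.575))
E
```

```text
clock: 23.35
eef_pos: [609.1, 81.3, 133.3]
tool_rot: [3.141, -0.001, 1.576]
force: [0.4, 0.3, -2.3]
width: 59.8
gripper_force: 65.2
clock: 23.6
eef_pos: [602.6, 80.2, 123.8]
tool_rot: [-3.134, 0.0, 1.576]
force: [0.2, 0.0, -2.4]
width: 59.4
gripper_force: 65.3
[602.6  80.2 123.8] [-3.134  0.     1.576]
[602.8  78.4  43.7]
(array([-0.    ,  0.0034, -0.0035]), array([-0.4,  0. ,  0. ]))
```

```bash
python3 -m handwheel '[[[0,0,0],[0,0,0],1],[[0,0,0],[0,0,0],1],[[0,0,0],[0,0,0],1]]'
python3 - <<'E'
from h import *
s=ctrl.read_state(); c=s['eef_pos']; print(rim(c[:2],c[2]+43.5,True,rng=10)); print(tocmd([606.1,80.2,115],1.575))
E
```

```text
clock: 23.9
eef_pos: [605.0, 80.6, 126.8]
tool_rot: [-3.14, -0.001, 1.576]
force: [-0.1, -0.7, -2.7]
width: 59.6
gripper_force: 65.3
[604.9  78.3  43.2]
(array([-0.0005,  0.0009,  0.0118]), array([-0., -0.,  0.]))
```

```bash
python3 -m handwheel '[[[0,0,0],[0.0005,0.001,0.006],1],[[0,0,0],[0,0,0.006],1],[[0,0,0],[0,0,0.005],1],[[0,0,0],[0,0,0.004],1],[[0,0,0],[0,0,0.004],1]]'
python3 -m handwheel '[[[0,0,0],[0,0,0.004],1],[[0,0,0],[0,0,0.004],1],[[0,0,0],[0,0,0.004],1],[[0,0,0],[0,0,0.004],1],[[0,0,0],[0,0,0.003],1]]'
```

```text
clock: 24.37
eef_pos: [606.0, 81.2, 100.7]
tool_rot: [-3.14, -0.001, 1.576]
force: [-0.7, -0.1, -0.8]
width: 59.5
gripper_force: 65.3
clock: 24.78
eef_pos: [606.0, 81.3, 81.9]
tool_rot: [-3.14, -0.001, 1.576]
force: [-0.8, 1.2, -0.1]
width: 59.6
gripper_force: 65.3
```

```bash
python3 -m handwheel '[[[0,0,0],[0,0,0.003],1],[[0,0,0],[0,0,0.002],1],[[0,0,0],[0,0,0.001],1],[[0,0,0],[0,0,0.001],1],[[0,0,0],[0,0,0],1]]'
python3 -m handwheel '[[[0,0,0],[0,0,0.001],1],[[0,0,0],[0,0,0.001],1],[[0,0,0],[0,0,0],1]]'
```

```text
clock: 25.2
eef_pos: [606.0, 81.3, 76.6]
tool_rot: [-3.14, -0.001, 1.576]
force: [-4.6, -0.0, 8.9]
width: 59.9
gripper_force: 66.0
clock: 25.45
eef_pos: [606.0, 81.3, 76.5]
tool_rot: [-3.14, -0.001, 1.576]
force: [-8.4, -0.9, 21.4]
width: 59.7
gripper_force: 67.0
```

```bash
python3 -m handwheel '[[[0,0,0],[0,0,-0.001],0.5],[[0,0,0],[0,0,-0.001],0],[[0,0,0],[0,0,0],0],[[0,0,0],[0,0,0],0],[[0,0,0],[0,0,0],0]]'
python3 -m handwheel '[[[0,0,0],[0,0,-0.015],0],[[0,0,0],[0,0,-0.03],0],[[0,0,0],[0,0,-0.035],0],[[0,0,0],[0,0,-0.022],0],[[0,0,0],[0.014,-0.024,0],0]]'
python3 -m handwheel '[[[0,0,0],[0.02,-0.034,0.002],0],[[0,0,0],[0.02,-0.034,0.002],0],[[0,0,0],[0.02,-0.034,0.002],0],[[0,0,0],[0.01,-0.017,0],0],[[0,0,0],[0,0,0],0]]'
python3 -m handwheel '[[[0,0,0],[0,0,0],0],[[0,0,0],[0,0,0],0],[[0,0,0],[0,0,0],0]]'
python3 - <<'E'
from h import *
s=ctrl.read_state(); im=ctrl.get_image('wrist'); T=wcam(im,s); print(s['width'])
r=rim((463,165),62,False,im,T); print(r); print(tocmd([r[0],r[1],22],1.571)); print(rim((606,80),120,True,im,T,rng=10,dz=8))
E
```

```text
clock: 25.87
eef_pos: [606.8, 81.1, 75.4]
tool_rot: [-3.141, -0.001, 1.575]
force: [0.9, -0.0, 0.4]
width: 85.4
gripper_force: 0.0
clock: 26.28
eef_pos: [590.4, 91.9, 182.6]
tool_rot: [3.127, -0.0, 1.57]
force: [1.7, 0.1, 0.3]
width: 85.3
gripper_force: 0.0
clock: 26.7
eef_pos: [458.3, 167.4, 171.4]
tool_rot: [-3.136, -0.001, 1.582]
force: [0.6, 0.9, -0.1]
width: 85.2
gripper_force: 0.0
clock: 26.95
eef_pos: [464.7, 163.6, 171.7]
tool_rot: [3.141, -0.0, 1.574]
force: [0.3, -0.4, -0.0]
width: 85.8
gripper_force: 0.0
85.78102431440531
[461.6 165.1  94.9]
(array([ 0.0015, -0.0029,  0.1496]), array([-0. , -0. ,  0.1]))
[612.2  74.7 111.5  34.1]
```

```bash
python3 -m handwheel '[[[0,0,0],[0.0015,-0.0025,0.03],0],[[0,0,0],[0,0,0.036],0],[[0,0,0],[0,0,0.036],0],[[0,0,0],[0,0,0.03],0],[[0,0,0],[0,0,0.017],0]]'
python3 -m handwheel '[[[0,0,0],[0,0,0],0],[[0,0,0],[0,0,0],0.2],[[0,0,0],[0,0,0],0.5],[[0,0,0],[0,0,0],1],[[0,0,0],[0,0,0],1]]'
python3 -m handwheel '[[[0,0,0],[0,0,0],1],[[0,0,0],[0,0,0],1],[[0,0,0],[0,0,0],1],[[0,0,0],[0,0,0],1],[[0,0,0],[0,0,0],1]]'
python3 -m handwheel '[[[0,0,0],[0,0,-0.01],1],[[0,0,0],[0,0,-0.025],1],[[0,0,0],[0,0,-0.025],1],[[0,0,0],[0,0,-0.025],1],[[0,0,0],[0,0,-0.015],1]]'
python3 -m handwheel '[[[0,0,0],[0,0,0],1],[[0,0,0],[0,0,0],1]]'
python3 - <<'E'
from h import *
s=ctrl.read_state(); c=s['eef_pos']; print(tocmd([608.9,164.8,115],1.571)); print(rim(c[:2],c[2]+40,False,rng=8))
E
```

```text
clock: 27.42
eef_pos: [459.9, 164.7, 19.5]
tool_rot: [-3.138, 0.001, 1.574]
force: [-0.2, -0.2, 0.4]
width: 85.5
gripper_force: 0.0
clock: 27.83
eef_pos: [461.7, 166.3, 24.4]
tool_rot: [3.14, -0.002, 1.575]
force: [-1.0, -0.0, 0.4]
width: 45.9
gripper_force: 61.3
clock: 28.25
eef_pos: [461.7, 166.3, 24.3]
tool_rot: [3.14, -0.002, 1.575]
force: [0.8, 0.2, 6.4]
width: 45.8
gripper_force: 61.9
clock: 28.67
eef_pos: [461.4, 166.4, 126.0]
tool_rot: [3.139, -0.002, 1.576]
force: [1.1, 1.2, -0.6]
width: 46.5
gripper_force: 61.6
clock: 28.83
eef_pos: [461.1, 166.3, 124.1]
tool_rot: [3.14, -0.002, 1.576]
force: [-0.3, 0.3, -1.8]
width: 46.1
gripper_force: 61.6
(array([-0.0022,  0.1478,  0.0094]), array([ 0.1, -0.1,  0.3]))
[460.9 166.8  58.8]
```

```bash
python3 -m handwheel '[[[0,0,0],[-0.0014,0.012,0],1],[[0,0,0],[0,0.032,0],1],[[0,0,0],[0,0.04,0],1],[[0,0,0],[0,0.036,0],1],[[0,0,0],[0,0.02,0],1]]'
python3 -m handwheel '[[[0,0,0],[0,0.008,0],1],[[0,0,0],[0,0,0.004],1],[[0,0,0],[0,0,0.004],1],[[0,0,0],[0,0,0],1],[[0,0,0],[0,0,0],1]]'
python3 -m handwheel '[[[0,0,0],[0,0,0],1]]'
python3 - <<'E'
from h import *
s=ctrl.read_state(); c=s['eef_pos']; print(tocmd([608.9,165.1,64.3],1.571)); print(rim(c[:2],c[2]+38,False,rng=8))
E
```

```text
clock: 29.3
eef_pos: [604.2, 164.4, 121.3]
tool_rot: [3.141, -0.0, 1.574]
force: [0.3, -0.1, -0.6]
width: 46.0
gripper_force: 61.8
clock: 29.72
eef_pos: [606.2, 165.5, 113.7]
tool_rot: [-3.137, -0.0, 1.577]
force: [-0.8, 0.5, -1.0]
width: 46.4
gripper_force: 61.8
clock: 29.8
eef_pos: [607.2, 165.6, 114.4]
tool_rot: [-3.139, -0.001, 1.576]
force: [-0.2, -0.3, -0.6]
width: 45.6
gripper_force: 61.8
(array([-0.0005,  0.0018,  0.0501]), array([-0.1, -0. ,  0.3]))
[607.5 165.6  46.8]
```

```bash
python3 -m handwheel '[[[0,0,0],[-0.0005,0.001,0.006],1],[[0,0,0],[0,0,0.006],1],[[0,0,0],[0,0,0.004],1],[[0,0,0],[0,0,0.004],1],[[0,0,0],[0,0,0.004],1]]'
python3 -m handwheel '[[[0,0,0],[0,0,0.004],1],[[0,0,0],[0,0,0.004],1],[[0,0,0],[0,0,0.004],1],[[0,0,0],[0,0,0.004],1],[[0,0,0],[0,0,0.004],1]]'
python3 -m handwheel '[[[0,0,0],[0,0,0.002],1],[[0,0,0],[0,0,0.002],1],[[0,0,0],[0,0,0.001],1],[[0,0,0],[0,0,0.001],1],[[0,0,0],[0,0,0.001],1]]'
```

```text
clock: 30.27
eef_pos: [609.0, 166.0, 90.4]
tool_rot: [-3.14, -0.002, 1.576]
force: [-3.3, 2.9, 8.7]
width: 45.9
gripper_force: 62.7
clock: 30.68
eef_pos: [608.8, 166.9, 70.2]
tool_rot: [-3.14, -0.003, 1.577]
force: [-3.3, 5.7, 3.1]
width: 45.8
gripper_force: 62.0
clock: 31.1
eef_pos: [608.8, 167.1, 64.4]
tool_rot: [-3.14, -0.003, 1.577]
force: [-7.5, 4.1, 16.7]
width: 46.0
gripper_force: 63.7
```

```bash
python3 -m handwheel '[[[0,0,0],[0,0,0.001],1],[[0,0,0],[0,0,-0.001],0.5],[[0,0,0],[0,0,-0.001],0],[[0,0,0],[0,0,0],0],[[0,0,0],[0,0,0],0]]'
python3 -m handwheel '[[[0,0,0],[0,0,-0.005],0],[[0,0,0],[0,0,-0.03],0],[[0,0,0],[0,0,-0.04],0],[[0,0,0],[0,0,-0.04],0],[[0,0,0],[0.011,-0.018,0],0]]'
python3 -m handwheel '[[[0,0,0],[0.02,-0.034,0],0],[[0,0,0],[0.02,-0.035,0],0],[[0,0,0],[0.02,-0.035,0],0],[[0,0,0],[0.013,-0.023,0],0],[[0,0,0],[0.007,-0.014,0],0]]'
python3 -m handwheel '[[[0,0,0],[0,0,0],0],[[0,0,0],[0,0,0],0],[[0,0,0],[0,0,0],0]]'
python3 - <<'E'
from h import *
s=ctrl.read_state(); im=ctrl.get_image('wrist'); T=wcam(im,s)
r=rim((449,258),80,True,im,T); print(r); print(tocmd([r[0],r[1],35],1.571)); print(rim((608.9,165),102,False,im,T,rng=10,dz=8))
E
```

```text
clock: 31.52
eef_pos: [610.1, 163.5, 64.3]
tool_rot: [-3.141, 0.001, 1.575]
force: [-0.1, -0.4, 0.1]
width: 80.1
gripper_force: 0.0
clock: 31.93
eef_pos: [600.3, 173.1, 187.8]
tool_rot: [3.125, -0.002, 1.57]
force: [1.9, 1.1, -0.2]
width: 85.4
gripper_force: 0.0
clock: 32.35
eef_pos: [446.8, 256.9, 180.1]
tool_rot: [-3.139, -0.001, 1.579]
force: [-0.6, 0.2, -0.3]
width: 85.8
gripper_force: 0.0
clock: 32.6
eef_pos: [451.7, 254.2, 180.0]
tool_rot: [3.141, -0.0, 1.574]
force: [-0.2, -0.3, 0.4]
width: 85.6
gripper_force: 0.0
[448.3 259.1  98.3]
(array([ 0.0051, -0.0036,  0.1449]), array([ 0. , -0. ,  0.1]))
[606.4 167.2 106.3  46.1]
```

```bash
python3 -m handwheel '[[[0,0,0],[0.0045,-0.003,0.03],0],[[0,0,0],[0,0,0.035],0],[[0,0,0],[0,0,0.035],0],[[0,0,0],[0,0,0.03],0],[[0,0,0],[0,0,0.015],0]]'
python3 -m handwheel '[[[0,0,0],[0,0,0],0],[[0,0,0],[0,0,0],0.2],[[0,0,0],[0,0,0],0.4],[[0,0,0],[0,0,0],1],[[0,0,0],[0,0,0],1]]'
python3 -m handwheel '[[[0,0,0],[0,0,0],1],[[0,0,0],[0,0,0],1],[[0,0,0],[0,0,0],1],[[0,0,0],[0,0,0],1],[[0,0,0],[0,0,0],1]]'
python3 -m handwheel '[[[0,0,0],[0,0,-0.01],1],[[0,0,0],[0,0,-0.025],1],[[0,0,0],[0,0,-0.025],1],[[0,0,0],[0,0,-0.025],1],[[0,0,0],[0,0,-0.015],1]]'
python3 -m handwheel '[[[0,0,0],[0,0,0],1],[[0,0,0],[0,0,0],1]]'
python3 - <<'E'
from h import *
s=ctrl.read_state(); c=s['eef_pos']; print(tocmd([611.6,250.2,126],1.571)); print(rim(c[:2],c[2]+44,True,rng=8))
E
```

```text
clock: 33.07
eef_pos: [446.8, 257.4, 31.3]
tool_rot: [-3.137, 0.002, 1.573]
force: [0.1, -0.3, -0.1]
width: 85.4
gripper_force: 0.0
clock: 33.48
eef_pos: [448.3, 259.9, 36.3]
tool_rot: [3.14, -0.002, 1.575]
force: [1.1, -0.6, 2.8]
width: 59.1
gripper_force: 64.6
clock: 33.9
eef_pos: [448.3, 260.0, 36.2]
tool_rot: [3.14, -0.002, 1.575]
force: [0.4, -1.0, 7.3]
width: 59.0
gripper_force: 65.0
clock: 34.32
eef_pos: [447.7, 260.1, 137.8]
tool_rot: [3.14, -0.002, 1.576]
force: [0.0, 1.0, -1.6]
width: 59.0
gripper_force: 64.9
clock: 34.48
eef_pos: [447.4, 259.9, 135.8]
tool_rot: [3.141, -0.002, 1.576]
force: [0.1, -0.2, -2.7]
width: 59.0
gripper_force: 64.9
(array([-0.0105,  0.1641,  0.0099]), array([ 0. , -0.1,  0.3]))
[447.1 258.8  52.9]
```

```bash
python3 -m handwheel '[[[0,0,0],[-0.001,0.012,0],1],[[0,0,0],[-0.002,0.034,0],1],[[0,0,0],[-0.002,0.04,0],1],[[0,0,0],[-0.002,0.04,0],1],[[0,0,0],[-0.0024,0.026,0],1]]'
python3 -m handwheel '[[[0,0,0],[0,0.0125,0],1],[[0,0,0],[0,0,0.003],1],[[0,0,0],[0,0,0.003],1],[[0,0,0],[0,0,0],1],[[0,0,0],[0,0,0],1]]'
python3 -m handwheel '[[[0,0,0],[0,0,0],1],[[0,0,0],[0,0,0],1]]'
python3 - <<'E'
from h import *
s=ctrl.read_state(); c=s['eef_pos']; print(tocmd([611.6,251.2,76],1.571)); print(rim(c[:2],c[2]+44,True,rng=8))
E
```

```text
clock: 34.95
eef_pos: [602.3, 249.6, 133.0]
tool_rot: [-3.141, 0.0, 1.574]
force: [0.8, 1.2, -1.6]
width: 59.0
gripper_force: 65.0
clock: 35.37
eef_pos: [609.3, 251.3, 127.4]
tool_rot: [-3.137, 0.0, 1.577]
force: [-0.7, 0.1, -1.4]
width: 59.3
gripper_force: 65.0
clock: 35.53
eef_pos: [610.9, 251.4, 128.8]
tool_rot: [-3.14, -0.001, 1.577]
force: [-0.0, -0.4, -1.6]
width: 58.7
gripper_force: 65.0
(array([-0.0002,  0.0008,  0.0528]), array([-0.1, -0. ,  0.3]))
[610.6 250.4  43.8]
```

```bash
python3 -m handwheel '[[[0,0,0],[0,0.0005,0.008],1],[[0,0,0],[0,0,0.007],1],[[0,0,0],[0,0,0.005],1],[[0,0,0],[0,0,0.004],1],[[0,0,0],[0,0,0.004],1]]'
python3 -m handwheel '[[[0,0,0],[0,0,0.004],1],[[0,0,0],[0,0,0.004],1],[[0,0,0],[0,0,0.004],1],[[0,0,0],[0,0,0.004],1],[[0,0,0],[0,0,0.004],1]]'
python3 -m handwheel '[[[0,0,0],[0,0,0.002],1],[[0,0,0],[0,0,0.002],1],[[0,0,0],[0,0,0.001],1],[[0,0,0],[0,0,0.001],1],[[0,0,0],[0,0,0.001],1]]'
```

```text
clock: 36.0
eef_pos: [611.5, 251.1, 99.7]
tool_rot: [-3.139, -0.001, 1.576]
force: [-0.6, 1.1, -0.7]
width: 59.0
gripper_force: 65.1
clock: 36.42
eef_pos: [611.5, 251.4, 80.2]
tool_rot: [-3.14, -0.001, 1.576]
force: [-2.6, 1.9, 1.3]
width: 59.1
gripper_force: 65.1
clock: 36.83
eef_pos: [611.4, 251.4, 76.2]
tool_rot: [-3.14, -0.001, 1.576]
force: [-10.8, -0.9, 24.7]
width: 59.2
gripper_force: 66.8
```

```bash
python3 -m handwheel '[[[0,0,0],[0,0,-0.001],0.5],[[0,0,0],[0,0,-0.001],0],[[0,0,0],[0,0,0],0],[[0,0,0],[0,0,0],0],[[0,0,0],[0,0,0],0]]'
python3 -m handwheel '[[[0,0,0],[0,0,-0.005],0],[[0,0,0],[0,0,-0.03],0],[[0,0,0],[0,0,-0.035],0],[[0,0,0],[0,0,-0.035],0],[[0,0,0],[0.01,-0.016,0],0]]'
python3 -m handwheel '[[[0,0,0],[0.02,-0.033,0.002],0],[[0,0,0],[0.021,-0.033,0.002],0],[[0,0,0],[0.021,-0.033,0.002],0],[[0,0,0],[0.021,-0.033,0.002],0],[[0,0,0],[0.016,-0.024,0.002],0]]'
python3 -m handwheel '[[[0,0,0],[0.008,-0.014,0],0],[[0,0,0],[0,0,0],0],[[0,0,0],[0,0,0],0],[[0,0,0],[0,0,0],0]]'
python3 - <<'E'
from h import *
s=ctrl.read_state(); im=ctrl.get_image('wrist'); T=wcam(im,s); print(s['qpos'].round(2))
r=rim((426,368),62,False,im,T); print(r); print(tocmd([r[0],r[1],22],1.571)); print(tocmd([426,368,22],1.571))
E
```

```text
clock: 37.25
eef_pos: [613.0, 250.3, 75.5]
tool_rot: [3.141, -0.0, 1.575]
force: [-0.2, 0.7, -0.5]
width: 85.4
gripper_force: 0.0
clock: 37.67
eef_pos: [604.1, 259.1, 188.4]
tool_rot: [3.127, -0.004, 1.57]
force: [1.8, 0.3, 1.0]
width: 85.3
gripper_force: 0.0
clock: 38.08
eef_pos: [436.4, 361.0, 171.1]
tool_rot: [-3.139, -0.002, 1.578]
force: [-0.1, 1.7, -0.1]
width: 85.1
gripper_force: 0.0
clock: 38.42
eef_pos: [427.2, 366.2, 171.2]
tool_rot: [3.141, -0.0, 1.574]
force: [0.2, -0.1, 0.6]
width: 85.3
gripper_force: 0.0
[-0.75  0.58 -0.01  1.83  0.01  0.73 -0.76]
[424.9 370.5  78.6]
(array([ 0.0046, -0.0026,  0.1491]), array([ 0. , -0. ,  0.1]))
(array([ 0.0021, -0.0015,  0.1491]), array([ 0. , -0. ,  0.1]))
```

```bash
python3 -m handwheel '[[[0,0,0],[0.0043,-0.0022,0.03],0],[[0,0,0],[0,0,0.036],0],[[0,0,0],[0,0,0.036],0],[[0,0,0],[0,0,0.03],0],[[0,0,0],[0,0,0.016],0]]'
python3 -m handwheel '[[[0,0,0],[0,0,0],0],[[0,0,0],[0,0,0],0.2],[[0,0,0],[0,0,0],0.5],[[0,0,0],[0,0,0],1],[[0,0,0],[0,0,0],1]]'
python3 -m handwheel '[[[0,0,0],[0,0,0],1],[[0,0,0],[0,0,0],1],[[0,0,0],[0,0,0],1],[[0,0,0],[0,0,0],1],[[0,0,0],[0,0,0],1]]'
python3 -m handwheel '[[[0,0,0],[0,0,-0.01],1],[[0,0,0],[0,0,-0.03],1],[[0,0,0],[0,0,-0.035],1],[[0,0,0],[0,0,-0.035],1],[[0,0,0],[0,0,-0.02],1]]'
python3 -m handwheel '[[[0,0,0],[0,0,0],1],[[0,0,0],[0,0,0],1]]'
python3 - <<'E'
from h import *
s=ctrl.read_state(); c=s['eef_pos']; print(tocmd([603.4,-4.7,155],1.571)); print(rim(c[:2],c[2]+39,False,rng=8))
E
```

```text
clock: 38.88
eef_pos: [423.5, 368.6, 19.4]
tool_rot: [-3.138, 0.003, 1.573]
force: [0.3, -0.4, 0.2]
width: 85.2
gripper_force: 0.0
clock: 39.3
eef_pos: [424.8, 372.0, 24.9]
tool_rot: [3.14, -0.003, 1.575]
force: [1.2, -1.4, 2.8]
width: 47.3
gripper_force: 61.5
clock: 39.72
eef_pos: [424.8, 372.0, 24.9]
tool_rot: [3.14, -0.003, 1.575]
force: [0.9, -1.1, 6.0]
width: 47.1
gripper_force: 61.9
clock: 40.13
eef_pos: [424.5, 372.4, 157.5]
tool_rot: [3.139, -0.004, 1.576]
force: [1.1, 0.2, -0.5]
width: 47.2
gripper_force: 61.9
clock: 40.3
eef_pos: [423.9, 371.9, 154.9]
tool_rot: [3.14, -0.003, 1.576]
force: [-0.8, -0.6, -1.9]
width: 46.7
gripper_force: 61.9
(array([-0.3775,  0.1777, -0.001 ]), array([ 0.1, -0.2,  0.3]))
[423.6 372.1  57.5]
```

```bash
python3 -m handwheel '[[[0,0,0],[-0.012,0.002,0],1],[[0,0,0],[-0.03,0.006,0],1],[[0,0,0],[-0.038,0.006,0],1],[[0,0,0],[-0.038,0.006,0],1],[[0,0,0],[-0.038,0.006,0],1]]'
python3 -m handwheel '[[[0,0,0],[-0.038,0.006,0],1],[[0,0,0],[-0.038,0.006,0],1],[[0,0,0],[-0.038,0.006,0],1],[[0,0,0],[-0.038,0.006,0],1],[[0,0,0],[-0.038,0.01,0],1]]'
python3 -m handwheel '[[[0,0,0],[-0.02,0.02,0],1],[[0,0,0],[-0.0105,0.03,0],1],[[0,0,0],[0,0.03,0],1],[[0,0,0],[0,0.025,0],1],[[0,0,0],[0,0.013,0],1]]'
python3 -m handwheel '[[[0,0,0],[0,0,0.01],1],[[0,0,0],[0,0,0.015],1],[[0,0,0],[0,0,0.005],1],[[0,0,0],[0,0,0],1],[[0,0,0],[0,0,0],1]]'
python3 -m handwheel '[[[0,0,0],[0,0,0],1],[[0,0,0],[0,0,0],1]]'
python3 - <<'E'
from h import *
s=ctrl.read_state(); c=s['eef_pos']; print(tocmd([603.4,-3.7,65],1.571)); print(rim(c[:2],c[2]+39,False,rng=8))
E
```

```text
clock: 40.77
eef_pos: [448.8, 212.4, 151.3]
tool_rot: [-3.137, 0.002, 1.576]
force: [1.0, -0.1, -0.6]
width: 47.3
gripper_force: 61.9
clock: 41.18
eef_pos: [482.5, 22.7, 151.2]
tool_rot: [-3.136, 0.0, 1.575]
force: [0.8, -0.3, -1.0]
width: 47.1
gripper_force: 61.9
clock: 41.6
eef_pos: [604.9, -6.0, 150.7]
tool_rot: [-3.14, -0.0, 1.574]
force: [0.8, 0.9, -0.8]
width: 46.8
gripper_force: 61.9
clock: 42.02
eef_pos: [601.5, -4.6, 121.5]
tool_rot: [-3.137, -0.0, 1.576]
force: [-0.7, 0.0, -1.2]
width: 47.1
gripper_force: 62.0
clock: 42.18
eef_pos: [603.3, -4.4, 123.1]
tool_rot: [-3.141, -0.001, 1.576]
force: [-0.0, -0.3, -0.5]
width: 46.9
gripper_force: 62.0
(array([0.0007, 0.0002, 0.0581]), array([-0. , -0. ,  0.3]))
[603.   -6.2  52.1]
```

```bash
python3 -m handwheel '[[[0,0,0],[0.001,0,0.008],1],[[0,0,0],[0,0,0.008],1],[[0,0,0],[0,0,0.006],1],[[0,0,0],[0,0,0.004],1],[[0,0,0],[0,0,0.004],1]]'
python3 -m handwheel '[[[0,0,0],[0,0,0.004],1],[[0,0,0],[0,0,0.004],1],[[0,0,0],[0,0,0.004],1],[[0,0,0],[0,0,0.004],1],[[0,0,0],[0,0,0.004],1]]'
python3 -m handwheel '[[[0,0,0],[0,0,0.003],1],[[0,0,0],[0,0,0.003],1],[[0,0,0],[0,0,0.001],1],[[0,0,0],[0,0,0.001],1],[[0,0,0],[0,0,0.001],1]]'
python3 -m handwheel '[[[0,0,0],[0,0,0.001],1],[[0,0,0],[0,0,0.001],1],[[0,0,0],[0,0,0],1]]'
```

```text
clock: 42.65
eef_pos: [602.7, -3.3, 91.5]
tool_rot: [-3.139, -0.001, 1.576]
force: [-0.6, -0.4, -1.1]
width: 47.0
gripper_force: 62.0
clock: 43.07
eef_pos: [602.9, -3.0, 72.1]
tool_rot: [-3.14, -0.001, 1.576]
force: [-1.1, 1.1, -0.1]
width: 47.0
gripper_force: 62.0
clock: 43.48
eef_pos: [602.8, -3.1, 64.8]
tool_rot: [-3.14, -0.001, 1.576]
force: [-7.6, 0.9, 19.8]
width: 47.0
gripper_force: 63.7
clock: 43.73
eef_pos: [602.8, -3.1, 64.8]
tool_rot: [-3.141, -0.001, 1.576]
force: [-9.4, 1.8, 25.4]
width: 47.1
gripper_force: 64.3
```

All four sleeves reached deck height with a firm reaction. I'll release, rise and verify before touching the lever.

```bash
python3 -m handwheel '[[[0,0,0],[0,0,-0.001],0.5],[[0,0,0],[0,0,-0.001],0],[[0,0,0],[0,0,0],0],[[0,0,0],[0,0,0],0],[[0,0,0],[0,0,0],0]]'
python3 -m handwheel '[[[0,0,0],[0,0,-0.005],0],[[0,0,0],[0,0,-0.03],0],[[0,0,0],[0,0,-0.038],0],[[0,0,0],[0,0,-0.04],0],[[0,0,0],[0,0,-0.04],0]]'
python3 -m handwheel '[[[0,0,0],[0,-0.01,-0.03],0.5],[[0,0,0],[-0.027,-0.03,0],1],[[0,0,0],[-0.03,-0.03,0],1],[[0,0,0],[-0.03,-0.028,0],1],[[0,0,0],[0,0,0],1]]'
python3 -m handwheel '[[[0,0,0],[0,0,0],1],[[0,0,0],[0,0,0],1],[[0,0,0],[0,0,0],1],[[0,0,0],[0,0,0],1]]'
python3 - <<'E'
from h import *
s=ctrl.read_state(); a=shot('wrist','w5.png'); b=shot('scene','s5.png'); t=shot('top','t5.png'); print(tocmd([505,-90,125],1.571))
A=cv2.imread('pics/s5.png')[140:290,300:440]; A=cv2.resize(A,(560,600),interpolation=cv2.INTER_CUBIC)
cv2.imwrite('pics/s5c.png',A)
T=wcam(a,s)
for n,p in dict(L1=(611.6,250.2),S1=(608.9,165.2),L2=(606.1,80.3),S2=(603.4,-4.8)).items():
    h=120 if n[0]=='L' else 102
    print(n,'wrist',np.round(w2px(a,(*p,h),T)),'scene',np.round(w2px(b,(*p,h))),rim(p,h,n[0]=='L',b,np.array(b['pose']),rng=8,dz=12))
E
```

```text
clock: 44.15
eef_pos: [603.4, -3.7, 63.2]
tool_rot: [-3.141, -0.0, 1.575]
force: [-0.2, 0.8, -0.1]
width: 85.4
gripper_force: 0.0
clock: 44.57
eef_pos: [602.8, -3.5, 217.9]
tool_rot: [-3.14, -0.001, 1.576]
force: [0.9, -0.1, -0.8]
width: 85.5
gripper_force: 0.0
clock: 44.98
eef_pos: [499.7, -97.9, 246.7]
tool_rot: [-3.135, 0.004, 1.566]
force: [-0.1, 0.2, -0.6]
width: 25.6
gripper_force: 0.0
clock: 45.32
eef_pos: [507.2, -89.0, 246.4]
tool_rot: [-3.141, -0.001, 1.578]
force: [0.2, 0.3, 0.3]
width: 0.0
gripper_force: 0.0
(array([-0.0006, -0.0016,  0.1212]), array([-0.1, -0.1,  0.4]))
L1 wrist [ 518. -417.] scene [405. 179.] [609.8 247.5 120.2  36.6]
S1 wrist [ 477. -190.] scene [393. 195.] [604.  171.7  96.4  37.6]
L2 wrist [468. -52.] scene [381. 202.] [601.7  85.  114.9  39.2]
S2 wrist [442.  81.] scene [368. 219.] [599.8  -2.8  98.4  47.2]
```

View pics/s5c.png

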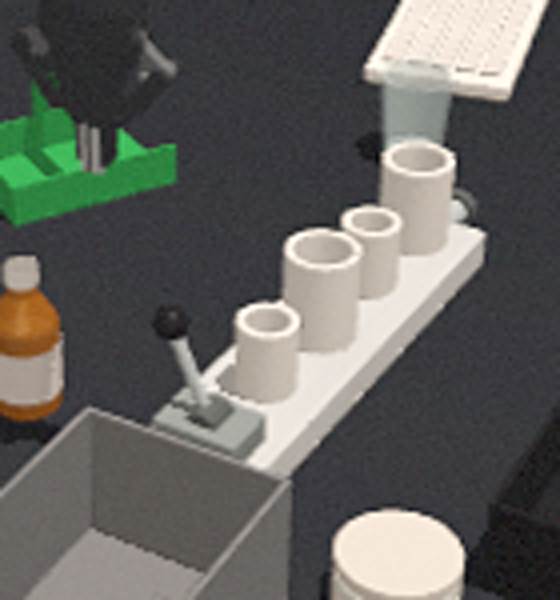

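All four sleeves stand flush on the deck, and the lever at crop (172,322) is still shut. A quick check of the tray and bin before the lever.

Run:
```python
import cv2
im=cv2.imread('pics/w2.png')[200:380,170:470]
cv2.imwrite('pics/w2t.png',cv2.convertScaleAbs(cv2.resize(im,None,fx=2.5,fy=2.5,interpolation=cv2.INTER_CUBIC),alpha=2.0,beta=10))
```

```text
(no output)
```

View pics/w2t.png

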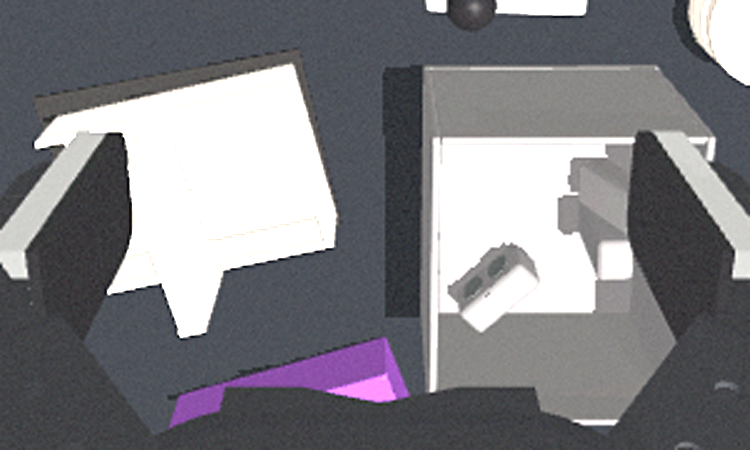

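The tray is empty and squarely on its mat, and the cartridges are in the bin. Now the lever.

```bash
python3 -m handwheel '[[[0,0,0],[0,-0.002,0.03],1],[[0,0,0],[0,0,0.035],1],[[0,0,0],[0,0,0.035],1],[[0,0,0],[0,0,0.021],1],[[0,0,0],[0,0,0],1]]'
python3 -m handwheel '[[[0,0,0],[0,0.008,0],1],[[0,0,0],[0,0.01,0],1],[[0,0,0],[0,0.01,0],1],[[0,0,0],[0,0.01,0],1],[[0,0,0],[0,0.01,0],1]]'
python3 -m handwheel '[[[0,0,0],[0,0.01,0],1],[[0,0,0],[0,0.01,0],1],[[0,0,0],[0,0.01,0],1],[[0,0,0],[0,0.01,0],1],[[0,0,0],[0,0.006,0],1]]'
```

```text
clock: 45.88
eef_pos: [501.1, -89.4, 121.5]
tool_rot: [-3.132, -0.002, 1.577]
force: [-0.6, 0.7, -0.1]
width: -0.3
gripper_force: 0.0
clock: 46.3
eef_pos: [554.0, -90.1, 127.9]
tool_rot: [3.14, -0.0, 1.576]
force: [-2.0, 0.5, 1.1]
width: 0.1
gripper_force: 0.8
clock: 46.72
eef_pos: [601.0, -89.8, 127.7]
tool_rot: [3.138, -0.0, 1.576]
force: [-0.3, 0.3, 0.4]
width: 0.3
gripper_force: 0.4
```

```bash
python3 -m handwheel '[[[0,0,0],[0,0.005,0],1],[[0,0,0],[0,0.005,0],1],[[0,0,0],[0,0.004,0],1],[[0,0,0],[0,0.003,0],1],[[0,0,0],[0,0,0],1]]'
python3 -m handwheel '[[[0,0,0],[0,0.003,0],1],[[0,0,0],[0,0.003,0],1],[[0,0,0],[0,0,0],1]]'
```

```text
clock: 47.13
eef_pos: [613.0, -89.7, 125.6]
tool_rot: [-3.135, -0.001, 1.575]
force: [-6.8, -0.6, 6.6]
width: -0.1
gripper_force: 4.3
clock: 47.38
eef_pos: [613.6, -89.8, 125.4]
tool_rot: [-3.124, -0.001, 1.575]
force: [-17.2, 1.3, 16.1]
width: 0.0
gripper_force: 11.0
```

The lever hit its end stop at the predicted x. I'll back off, rise and check.

```bash
python3 -m handwheel '[[[0,0,0],[0,-0.006,0],1],[[0,0,0],[0,-0.02,0],1],[[0,0,0],[0,-0.03,0],1],[[0,0,0],[0,-0.03,0],1],[[0,0,0],[0,-0.02,0],1]]'
python3 -m handwheel '[[[0,0,0],[0,0,-0.03],1],[[0,0,0],[0,0,-0.04],1],[[0,0,0],[0,0,-0.04],1],[[0,0,0],[0,0,-0.03],1],[[0,0,0],[0,0,0],1]]'
python3 -m handwheel '[[[0,0,0],[0,0,0],1],[[0,0,0],[0,0,0],1],[[0,0,0],[0,0,0],1]]'
python3 - <<'E'
from h import *
b=shot('scene','s6.png'); A=cv2.imread('pics/s6.png')[140:340,200:440]; cv2.imwrite('pics/s6c.png',cv2.resize(A,(720,600),interpolation=cv2.INTER_CUBIC))
for x in (639,562): u=w2px(b,(x,-90,132)); print(x,((u[0]-200)*3,(u[1]-140)*3))
E
```

```text
clock: 47.8
eef_pos: [512.3, -90.2, 125.6]
tool_rot: [-3.139, -0.001, 1.575]
force: [-1.4, -0.1, 0.5]
width: 0.1
gripper_force: 0.0
clock: 48.22
eef_pos: [519.6, -90.8, 272.2]
tool_rot: [3.129, 0.001, 1.575]
force: [0.4, -0.4, -0.2]
width: 0.1
gripper_force: 0.0
clock: 48.47
eef_pos: [514.4, -90.1, 264.2]
tool_rot: [-3.138, -0.001, 1.576]
force: [-0.1, 0.1, 0.5]
width: -0.1
gripper_force: 0.0
639 (np.float64(494.9272687068228), np.float64(266.40756607702303))
562 (np.float64(423.82854269920955), np.float64(242.88877955917582))
```

View pics/s6c.png

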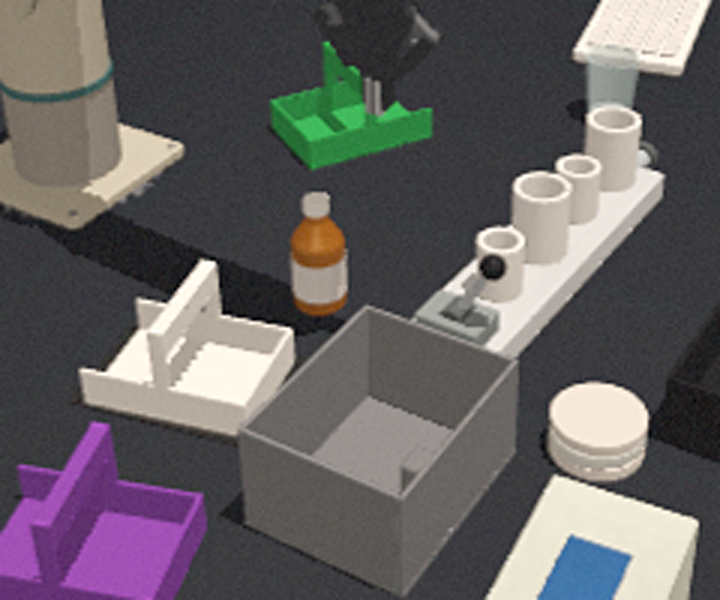

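The ball is at (492,266), matching the fully-open prediction of (495,266). The tray is empty on its mat, the sleeves are seated, and the bottle stands where it was.

```bash
python3 -c "
from cell import ctrl
print(ctrl.finish_job())"
```

```text
the job is handed in; nothing more can be done
None
```

The job is done and handed in at about 48 s of the 210 s allowed: three cartridges in the bin, the empty tray back on its mat, all four sleeves home on ports of their own size, then the lever thrown fully over; the bottle and the beaker were not touched.

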